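# Calibrate the bench balance

### The arm

A 7-joint arm with a two-finger parallel gripper is mounted at the origin on the work surface. World frame = base frame: x ahead of the robot, y to its left, z up, the work surface at z = 0. Lengths are in m, angles in rad, forces in N, time in s.
With the tool pointing down it reaches from about 0.425 to 0.925 m from the base axis. Payload 6.8 kg.
Tool frame: the origin (TCP) lies at the centre of the arm's flange, where the gripper is bolted on; the fingertips stand 173 mm ahead of it and the grasp point (between the pads) lies 155 mm ahead of it (r.hold_point_z is the distance from the TCP to the grasp point, in m); z points along the fingers, x is the direction in which the jaws open and shut, and the axes are right-handed (so a half turn about z gives the same grasp; the last joint's range is limited). The gripper opens to 85 mm and grips with 20 to 120 N. Pads are 22 mm wide; open, the fingers measure 114 mm over their backs; the gripper's body (76 mm by 85 mm) begins 54 mm behind the grasp point. The pads swing forward as they close: fully open they stand 13 mm farther back than shut.
Start: joints at [-1.339, 0.477, 0.022, 1.555, -0.011, 1.109, -0.083], TCP at [0.225, 0.636, 0.405] pointing down, gripper open.
Joint ranges: [-2.96, 2.96], [-0.34, 2.1], [-1.41, 1.46], [0.24, 2.44], [-1.37, 4.51], [0.17, 1.92], [-2.96, 2.96]. Speed limits (rad/s): [2.39, 2.39, 3.14, 3.14, 3.14, 3.14, 3.14].

### API

Orientations are given as a rotation vector (axis times angle).
In Python, from bench import r gives the robot as it stands.
- The arm moves only by the tool apply_moves, never from a script. Its arguments are lists of equal length, an entry for each row: "dp": the shift along the tool's x, y, z scaled (see below), a list of three; "twist": the turn, a rotation vector about the tool's x, y, z scaled (see below), a list of three; "jaw": the closure in counts, from 0 (fully open) to 255 (shut). In form: {"dp": [[x, y, z], ...], "twist": [[rx, ry, rz], ...], "jaw": [jaw, ...]}. A call has 1 to 20 rows; each row shifts and turns the pose as measured when the row begins, along the tool's axes as they then stand; what a row does not reach is not made up. The controller multiplies each number of a shift by 12 cm and each number of a turn by 120 degrees. A row lasts 1/10 s, in which the tool goes at most 50 mm and 8.59 degrees, less where a joint would pass 70% of its speed; a pose out of reach is approached as far as the arm can. A call with a number of a shift or a turn outside -1 to 1 is refused whole. A call with a gripper value outside its range is refused whole. The fingers move at their own pace and stop on an object; "grip_force" is the grip in N (left out, the last holds). Time passes only in rows, so rows that do not move let the fingers close. It gives the time, the measured TCP pose, the force and the opening at its end, in the units of the state.
- r.get_obs(): the state, without advancing time (a new reading comes with each control period).
- r.grab_frame(name): name is "scene" or "top" or "wrist"; returns a dict with "color" (384x512x3 uint8, red, green, blue), "z_map" (384x512 float32, m along the optical axis (not along the pixel's ray), 0 where there is no reading), "intrinsics" (3x3 intrinsics, pixels), "R" (3x3) and "t" (3): a world point X has camera coordinates R X + t; the wrist camera has in their place "hand_eye" (4x4, takes a point from camera to tool coordinates, whose origin is the TCP and whose axes are the tool frame's). Camera axes: x right, y down, z forward; pixel columns grow to the right and rows downward; lengths in m; the calibration is good to about 2 mm. A picture is of the moment at which its call begins: read the wrist's pose just before it.
- r.hand_in(): hands the job in, once; it reports no verdict.
The state is a dict: "clock": time; "joints": joint angles; "qvel": joint speeds; "tau": joint torques, N m; "tcp_pos": TCP position; "orientation": TCP orientation; "contact_force": force on the tool from outside, world axes, zero at the start; "moment": the same for the moment, N m; "grip_width": finger opening in m.
Only numpy, scipy, OpenCV 4.12 (cv2) and the standard library are available. Lean on these libraries where they do the work, as an engineer would, in place of code of your own. Each camera call takes 0.05 s, during which the arm holds its last target.

### The job

Calibrate the bench balance: set the steel check weight gently, knob up, into the round recess of the balance's pan and let go of it; only then take the orange-handled stylus from its blue stand, reach its tip down through the yellow-rimmed hole in the balance's front panel and push the recessed red calibration button fully down, firmly but without ramming it. Your program finishes while still holding the button down with the gripped stylus, with the check weight still in the recess. Leave all the other things where they are.

Things in the scene. Friction and masses are not known exactly. Their poses are not given: they have to be found in the camera images.
- balance: Beige bench balance, fixed to the bench, 250 mm deep (x) by 200 mm wide (y). Origin under it on the bench; at yaw 0 its front is towards -x. Front panel (x -115 to -20 mm) is 72 mm high with a dark keypad; behind it is a rectangular steel pan, 140 x 180 mm, its centre at x = +60 mm, its top 90 mm above the bench, with the round recess in its middle.
- pan_recess (a point): Centre of the floor of the round recess in the pan: 56 mm diameter, 6 mm deep, floor 84 mm above the bench, z up. The check weight stands in it with 2 mm to spare all round.
- hole (a point): Centre of the mouth of the round hole in the yellow square rim (36 mm) on the front panel, 74 mm above the bench. Vertical bore, 18 mm diameter, 22 mm deep; z up. The red button's face (24 mm wide) lies 27 mm below this point when not pressed.
- cal_button (a joint): Travel of the red calibration button straight down, in m: 0 released, 0.006 at its stop; counts as down beyond 0.0045. Springs back; needs about 1.2 N to start and 6 N at the stop.
- check_weight: Steel check weight, loose, about 0.45 kg: round, 62 mm high, standing knob up. Origin at the centre of its underside, z up through the knob. Foot flange 52 mm diameter up to 6 mm; body 40 mm diameter from 8 to 44 mm; knob 24 mm diameter from 53 to 62 mm.
- stylus: Stylus, loose, 50 g, 115 mm long, standing upright in its stand, tip down. Origin at the tip end, z up along its axis towards the handle. Steel shaft 8 mm diameter with round tip up to z = 50 mm; black collar 28 mm diameter from 50 to 55 mm, which rests on the stand; orange handle, 16 x 16 mm square with its faces along x and y, from 55 to 115 mm.
- stand: Blue stand for the stylus, 64 x 64 mm, 55 mm high, fixed to the bench; origin under its centre. An 11 mm vertical hole in its middle takes the stylus shaft (tip 5 mm above the bench); lift the stylus 50 mm or more to clear it.
- brass_weight: Bystander: small brass weight, 28 mm diameter, 33 mm high, loose; origin under its centre. Stands 100 to 120 mm beyond the check weight (towards +x, within 35 degrees).
- vial: Bystander: sample jar with green cap, 32 mm diameter, 55 mm high, loose; origin under its centre. Stands 110 to 130 mm beyond the stand's centre (towards +x, within 35 degrees).
- bottle: Bystander: light blue bottle, 76 mm diameter, 200 mm high, loose; origin under its centre.
- beaker: Bystander: glass beaker, 70 mm diameter, 90 mm high, loose; origin under its centre.
- dish: Bystander: white sample dish, 80 mm diameter, 16 mm high, loose; origin under its centre.
There are look-alikes about, which are no part of the job. Leave any black, brown or turquoise look-alike of the check_weight alone.

How it is judged:
By the outcome, as a careful person would: the job done as asked, in the order asked, and still so for the second after the job is handed in, while the arm keeps its last pose, push and grip.
It also fails if it takes over 64 s, if anything falls off the work surface, if the arm or the gripper's body presses on something with over 40 N, if the wrist force passes 120 N, or if a joint passes its speed limit or range.

## Working session

There is one attempt and no reset: what is moved stays moved. The work goes in short steps, Python scripts to look and compute and a tool call to move; the robot and the scene stay as the last step left them, time stands still between calls to the robot, and variables do not carry over. Pictures are saved under pics/ and viewed, and the job is handed in when it is done.

Besides the shell and the picture viewer there is one more tool, called after "Emit:" as name(argument=value, ...), one argument or row to a line, values as JSON. apply_moves: Moves the arm, as the interface text tells. Shifts and turns lie within -1 to 1; 1 stands for 12 cm of shift or 120 degrees of turn. Its arguments: {"type":"object","properties":{"dp":{"type":"array"},"twist":{"type":"array"},"jaw":{"type":"array"},"grip_force":{"type":"number"}},"required":["dp","twist","jaw"]}

```bash
ls; mkdir -p pics; cat > h.py <<'E'
import numpy as np,cv2
from bench import r
from scipy.spatial.transform import Rotation as Ro
def save(name,fn,scale=1,crop=None):
    f=r.grab_frame(name); im=f['color'][:,:,::-1]
    if crop: im=im[crop[0]:crop[1],crop[2]:crop[3]]
    im=cv2.resize(im,None,fx=scale,fy=scale,interpolation=cv2.INTER_CUBIC)
    cv2.imwrite('pics/'+fn,im); return f
def ray(f,u,v):
    d=np.linalg.inv(f['intrinsics'])@np.array([u,v,1.])
    R,t=np.array(f['R']),np.array(f['t'])
    return -R.T@t, R.T@d
def onplane(f,u,v,z):
    c,d=ray(f,u,v); return c+d*(z-c[2])/d[2]
def pts(f):
    Z=f['z_map'];h,w=Z.shape;u,v=np.meshgrid(np.arange(w),np.arange(h))
    K=f['intrinsics'];P=np.stack([(u-K[0][2])/K[0][0]*Z,(v-K[1][2])/K[1][1]*Z,Z],-1)
    return (P-np.array(f['t']))@np.array(f['R'])
def wristRt(f,o):
    M=np.eye(4);M[:3,:3]=Ro.from_rotvec(o['orientation']).as_matrix();M[:3,3]=o['tcp_pos']
    T=np.linalg.inv(M@np.array(f['hand_eye'])); f['R']=T[:3,:3];f['t']=T[:3,3];return f
E
python3 - <<'E'
from h import *
o=r.get_obs();print(o)
a=save('scene','s0.png',1.5);b=save('top','t0.png',1.5)
import pickle;pickle.dump((a,b),open('f0.pkl','wb'))
print(onplane(b,256,192,0),ray(b,0,0)[0],ray(a,0,0)[0],b['intrinsics'])
E
```

```text
pics
{'clock': 0.0, 'joints': array([-1.33910505,  0.47777527,  0.02234003,  1.55644138, -0.01146549,
        1.10928755, -0.08307551]), 'qvel': array([ 0.00030148,  0.00077251, -0.00049079,  0.00013064,  0.00051732,
        0.00072089,  0.00170774]), 'tau': array([-1.12098930e-04, -5.96449757e+01,  1.60753325e+00, -2.81190026e+01,
        1.23930656e-02,  9.33466275e-03, -3.85729933e-06]), 'tcp_pos': array([0.22487617, 0.63615001, 0.40374635]), 'orientation': array([ 2.56405654e+00,  1.81326745e+00, -2.12949569e-03]), 'contact_force': array([ 0.46801524, -0.4453097 ,  0.70238235]), 'moment': array([-0.01318368, -0.03275756, -0.0132425 ]), 'grip_width': 0.0855223982953559}
[ 0.54255077 -0.04253224  0.        ] [ 0.35865327 -0.00822268  1.02311902] [ 0.95867614 -0.63728132  0.60360975] [[387.54784499   0.         252.82197689]
 [  0.         387.54784499 191.26051639]
 [  0.           0.           1.        ]]
```

View pics/s0.png

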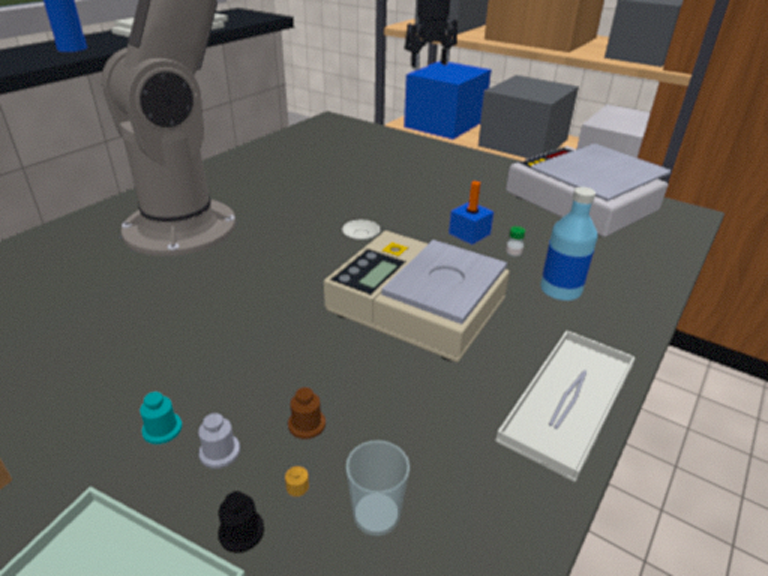

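View pics/t0.png

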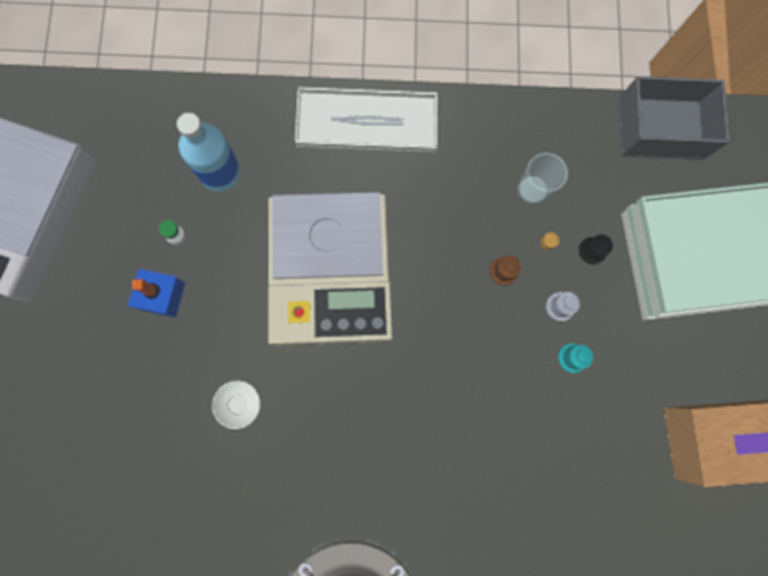

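The candidates for the check weight, by pixel in the 1.5x top view, are:
- silver (563,305)
- teal (576,357)
- brown (506,269)
- black (597,248)
- brass (550,240), which is a bystander

Silver matches "steel". Next I measure it and take a close crop.

```bash
python3 - <<'E'
from h import *
import pickle;a,b=pickle.load(open('f0.pkl','rb'))
im=b['color'][:,:,::-1]
c1=cv2.resize(im[150:270,310:430],(400,400),interpolation=cv2.INTER_CUBIC)
c2=cv2.resize(im[120,:][None].repeat(1,0) if 0 else im[120:240,70:270],(667,400),interpolation=cv2.INTER_CUBIC)[:, :]
cv2.imwrite('pics/crop.png',np.hstack([c1,c2[:,:400]]))
P=pts(b)
def rep(n,m):
    p=P[m&(b['z_map']>0)]; print(n,len(p),p.mean(0).round(4),np.percentile(p,[1,99],axis=0).round(4).tolist())
v,u=np.mgrid[:384,:512]
# check weight
box=(u>355)&(u<395)&(v>185)&(v<222)
z=P[:,:,2]
for lo,hi in[(.057,.07),(.035,.05),(.003,.012)]:
    m=box&(z>lo)&(z<hi); 
    if m.sum(): rep(('cw',lo),m)
hsv=cv2.cvtColor(im,cv2.COLOR_BGR2HSV)
H,S,V=cv2.split(hsv)
rep('blue stand top',(u>80)&(u<130)&(v>170)&(v<215)&(H>105)&(H<130)&(S>150)&(z>.05)&(z<.06))
m=(u>80)&(u<130)&(v>170)&(v<215)&(H<20)&(S>150)&(z>.1)
rep('stylus top',m); ys,xs=np.where(m);print(xs.mean(),ys.mean(),onplane(b,xs.mean(),ys.mean(),.165))
m=(u>180)&(u<215)&(v>195)&(v<220)&(H>20)&(H<35)&(S>150); rep('rim',m)
ys,xs=np.where(m);print(cv2.minAreaRect(np.c_[xs,ys].astype(np.float32)))
m=(u>180)&(u<215)&(v>195)&(v<220)&((H<8)|(H>172))&(S>150); rep('red',m); ys,xs=np.where(m);print(xs.mean(),ys.mean())
m=(u>170)&(u<262)&(v>120)&(v<192)&(z>.086)&(z<.096); rep('pan',m)
p=P[m];rc=cv2.minAreaRect(p[:,:2].astype(np.float32));print(rc)
m=(u>195)&(u<240)&(v>135)&(v<175)&(z<.087);rep('recess',m)
print((z[135:175:4,195:240:3]*1000).round(0).astype(int))
E
```

```text
('cw', 0.057) 67 [ 0.5191 -0.3559  0.0615] [[0.5085, -0.367, 0.0579], [0.5297, -0.3451, 0.0652]]
('cw', 0.035) 128 [ 0.5167 -0.352   0.0448] [[0.5005, -0.3752, 0.037], [0.5371, -0.3373, 0.0485]]
('cw', 0.003) 222 [ 0.5192 -0.3552  0.0055] [[0.4754, -0.4151, 0.003], [0.5706, -0.3122, 0.0111]]
blue stand top 490 [0.5128 0.344  0.055 ] [[0.4801, 0.3134, 0.051], [0.548, 0.3812, 0.0585]]
stylus top 46 [0.5139 0.3466 0.1187] [[0.5079, 0.34, 0.1075], [0.5205, 0.3556, 0.1225]]
91.80434782608695 189.65217391304347 [0.50594998 0.328428   0.165     ]
rim 111 [0.4864 0.0986 0.0744] [[0.4717, 0.0839, 0.0709], [0.5022, 0.1148, 0.0779]]
((199.0, 207.5), (13.0, 12.0), 90.0)
red 20 [0.488  0.1015 0.0475] [[0.4829, 0.097, 0.044], [0.4936, 0.1071, 0.0503]]
199.25 208.05
pan 3692 [0.6122 0.0593 0.0904] [[0.5426, -0.0302, 0.0864], [0.6837, 0.1482, 0.0943]]
((0.6136807799339294, 0.058911994099617004), (0.14187118411064148, 0.18047955632209778), 4.0380377769470215)
recess 369 [0.6143 0.0595 0.0844] [[0.5841, 0.0326, 0.0807], [0.6407, 0.0977, 0.087]]
[[  91   91   90   92   90   90   90 1023   88   90   92   91   93   92
    91]
 [  91   96   92   90   91   90   89   90   88   89   89   92   89   90
    92]
 [  89   92   93   88   92   89   92   91   91   92   90   91   92   88
    93]
 [  93   91   90   92   90   91   85   84   84   82   92   88   94   91
    91]
 [  90   88   91   91   88   83   86   86   84   82   87   89   90   91
    89]
 [  90   92   90   95   83   84   83   85   83   83   86   86   90   93
    92]
 [  91   92   91   89   81   85   87   83   86   83   86   84   91   92
    90]
 [  90   87   91   90   90   87   84   87   84   85   86   93   91   89
    89]
 [  88   89   91   90   92   91   92   84   85   91   89   92   87   92
    91]
 [  90   91   87   86   91   91   92   96   92   92   88   91   88   91
    89]]
```

View pics/crop.png

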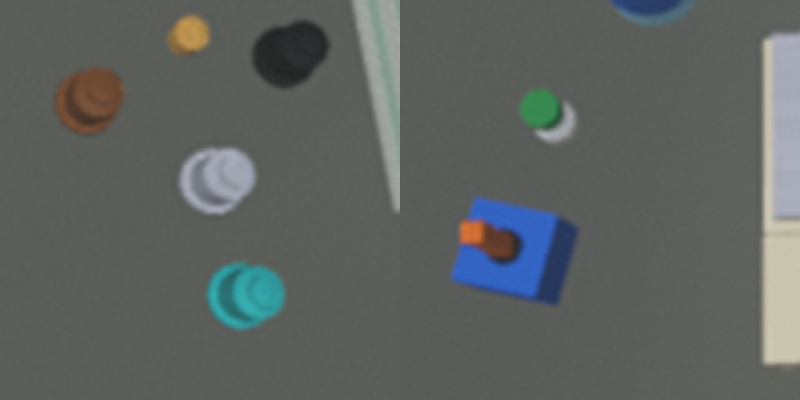

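The crop shows the silver weight at top-crop pixel (218,180), steel-coloured and clearly different from its teal, brown and black neighbours. The stylus stands in the blue stand at (500,245). I'll visit the stand, the balance and the weight in one pass for close wrist views.

```bash
cat >> h.py <<'E'
def plan(x,y,z=None,yaw=None,o=None):
    """xyz target of TCP. print tool-frame shift in units (12cm) given current orientation; yaw=angle of tool x in world deg"""
    o=o or r.get_obs();M=Ro.from_rotvec(o['orientation']).as_matrix();p=np.array(o['tcp_pos'])
    z=p[2] if z is None else z
    d=np.array([x,y,z])-p
    cur=np.degrees(np.arctan2(M[1,0],M[0,0]))
    print('t',round(o['clock'],2),'tcp',p.round(4),'yaw',round(cur,2),'zax',M[:,2].round(4),'F',np.array(o['contact_force']).round(2),'w',round(o['grip_width'],4))
    Mt=M
    if yaw is not None:
        dy=(yaw-cur+180)%360-180
        T=Ro.from_euler('z',yaw,degrees=True).as_matrix()@np.diag([1,-1,-1.])
        rv=Ro.from_matrix(M.T@T).as_rotvec()
        print('twist units',(np.degrees(rv)/120).round(4)); Mt=T
        print('after-turn shift',(Mt.T@d/.12).round(4))
    print('shift units',(M.T@d/.12).round(4),'mm',(d*1000).round(1))
E
python3 - <<'E'
from h import *
f=save('wrist','w0.png')
print(np.array(f['hand_eye']).round(4)); print(f['intrinsics'])
plan(.47,.33,.40,90)
E
```

```text
[[ 1.000e+00  3.000e-04  4.000e-04  7.000e-04]
 [-4.000e-04  9.608e-01  2.774e-01 -7.060e-02]
 [-3.000e-04 -2.774e-01  9.608e-01  2.960e-02]
 [ 0.000e+00  0.000e+00  0.000e+00  1.000e+00]]
[[275.57257114   0.         257.19996964]
 [  0.         275.57257114 188.55505556]
 [  0.           0.           1.        ]]
t 0.15 tcp [0.2249 0.6362 0.404 ] yaw 70.53 zax [-3.0e-04 -1.3e-03 -1.0e+00] F [ 0.56 -0.12  0.24] w 0.0856
twist units [-1.000e-04  7.000e-04 -1.622e-01]
after-turn shift [-2.5518  2.0426  0.033 ]
shift units [-1.7252  2.7762  0.0357] mm [ 245.1 -306.2   -4. ]
```

Emit:
apply_moves(
  dp=[
    [0,0,0],
    [0,0,0],
    [0,0,0],
    [-0.28,0.23,0],
    [-0.28,0.23,0],
    [-0.28,0.23,0],
    [-0.28,0.23,0],
    [-0.28,0.23,0],
    [-0.28,0.23,0],
    [-0.28,0.23,0],
    [-0.28,0.23,0],
    [-0.28,0.23,0],
    [0,0,0],
    [0,0,0],
  ],
  twist=[
    [0,0,-0.054],
    [0,0,-0.054],
    [0,0,-0.054],
    [0,0,0],
    [0,0,0],
    [0,0,0],
    [0,0,0],
    [0,0,0],
    [0,0,0],
    [0,0,0],
    [0,0,0],
    [0,0,0],
    [0,0,0],
    [0,0,0],
  ],
  jaw=[0,0,0,0,0,0,0,0,0,0,0,0,0,0],
)

```text
clock: 1.55
tcp_pos: [0.4851, 0.3255, 0.3989]
orientation: [2.201, 2.239, -0.014]
contact_force: [-0.5, 0.4, -0.5]
grip_width: 0.0851
```

```bash
python3 - <<'E'
from h import *
import pickle
o=r.get_obs(); f=wristRt(save('wrist','w1.png',1.5),o); pickle.dump(f,open('w1.pkl','wb'))
plan(.55,.07,.40,90)
P=pts(f);im=f['color'][:,:,::-1];H,S,V=cv2.split(cv2.cvtColor(im,cv2.COLOR_BGR2HSV));z=P[:,:,2]
near=(abs(P[:,:,0]-.513)<.06)&(abs(P[:,:,1]-.345)<.06)
m=near&(H>105)&(H<130)&(S>150)&(z>.048)&(z<.062); p=P[m];print('stand',len(p),p.mean(0),cv2.minAreaRect(p[:,:2].astype(np.float32)))
m=near&(H<20)&(S>150)&(z>.115); p=P[m];print('hd',len(p),p.mean(0),cv2.minAreaRect(p[:,:2].astype(np.float32)))
E
```

```text
t 1.6 tcp [0.4853 0.3251 0.3989] yaw 90.96 zax [-0.0048 -0.0083 -1.    ] F [ 0.69 -0.57  0.6 ] w 0.0854
twist units [-0.0023  0.0039  0.008 ]
after-turn shift [-2.1256  0.5389 -0.0091]
shift units [-2.1344  0.5032  0.006 ] mm [  64.7 -255.1    1.1]
stand 2166 [0.51007614 0.34895567 0.05612615] ((0.5154989361763, 0.3498256206512451), (0.06416361033916473, 0.0647035762667656), 79.73307800292969)
hd 248 [0.51418307 0.34885281 0.12060535] ((0.5150547027587891, 0.34890374541282654), (0.015818778425455093, 0.013660005293786526), 2.3352925777435303)
```

View pics/w1.png

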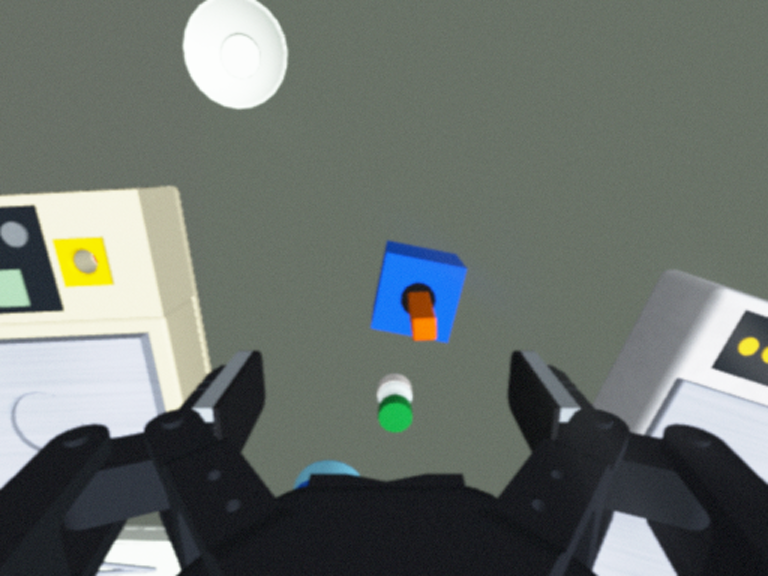

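The wrist view shows the stylus at pixel (425,310), upright in the stand, with the vial behind it at (395,405). The yellow rim is at (85,261). Moving over the balance next.

Emit:
apply_moves(
  dp=[
    [-0.3,0.08,0],
    [-0.3,0.08,0],
    [-0.3,0.08,0],
    [-0.3,0.07,0],
    [-0.3,0.07,0],
    [-0.3,0.07,0],
    [-0.3,0.06,0],
    [0,0,0],
    [0,0,0],
  ],
  twist=[
    [0,0.004,0.008],
    [0,0,0],
    [0,0,0],
    [0,0,0],
    [0,0,0],
    [0,0,0],
    [0,0,0],
    [0,0,0],
    [0,0,0],
  ],
  jaw=[0,0,0,0,0,0,0,0,0],
)

```text
clock: 2.5
tcp_pos: [0.5462, 0.0802, 0.3969]
orientation: [-2.186, -2.244, 0.003]
contact_force: [0.2, 1.3, 0.7]
grip_width: 0.0855
```

```bash
python3 - <<'E'
from h import *
import pickle
o=r.get_obs(); f=wristRt(save('wrist','w2.png',1.5),o); pickle.dump(f,open('w2.pkl','wb'))
plan(.50,-.35,.37,100)
P=pts(f);im=f['color'][:,:,::-1];H,S,V=cv2.split(cv2.cvtColor(im,cv2.COLOR_BGR2HSV));z=P[:,:,2]
near=(abs(P[:,:,0]-.488)<.04)&(abs(P[:,:,1]-.1)<.04)
m=near&(H>20)&(H<35)&(S>150)&(z>.065); p=P[m];print('rim',len(p),p.mean(0),cv2.minAreaRect(p[:,:2].astype(np.float32)))
m=((H<8)|(H>172))&(S>150)&near; p=P[m]; print('red',len(p),p.mean(0) if len(p) else 0)
m=(abs(P[:,:,0]-.614)<.045)&(abs(P[:,:,1]-.059)<.045)&(z<.0868)&(z>.078)
k=cv2.morphologyEx(m.astype(np.uint8),cv2.MORPH_OPEN,np.ones((5,5)))
p=P[k>0];print('recess',len(p),p.mean(0),cv2.minEnclosingCircle(p[:,:2].astype(np.float32)))
m=(abs(P[:,:,0]-.614)<.1)&(abs(P[:,:,1]-.059)<.12)&(z<.095)&(z>.0865);p=P[m];print('pan',cv2.minAreaRect(p[:,:2].astype(np.float32)))
E
```

```text
t 2.55 tcp [0.5462 0.08   0.3969] yaw 91.48 zax [-0.0075  0.0041 -1.    ] F [-0.21 -0.25 -0.09] w 0.0852
twist units [-0.0034 -0.0023 -0.071 ]
after-turn shift [-3.4621 -1.0014  0.2245]
shift units [-3.5732 -0.4758  0.2127] mm [ -46.2 -430.   -26.9]
rim 959 [0.48585689 0.10103595 0.07591905] ((0.4862554669380188, 0.09915531426668167), (0.03525838255882263, 0.038287486881017685), 3.7994065284729004)
red 183 [0.48659438 0.10246365 0.04996522]
recess 1686 [0.61535735 0.05948006 0.08512264] ((0.6153842210769653, 0.0596325509250164), 0.02786184474825859)
pan ((0.6142758131027222, 0.059812359511852264), (0.14104676246643066, 0.18051011860370636), 3.87027907371521)
```

View pics/w2.png

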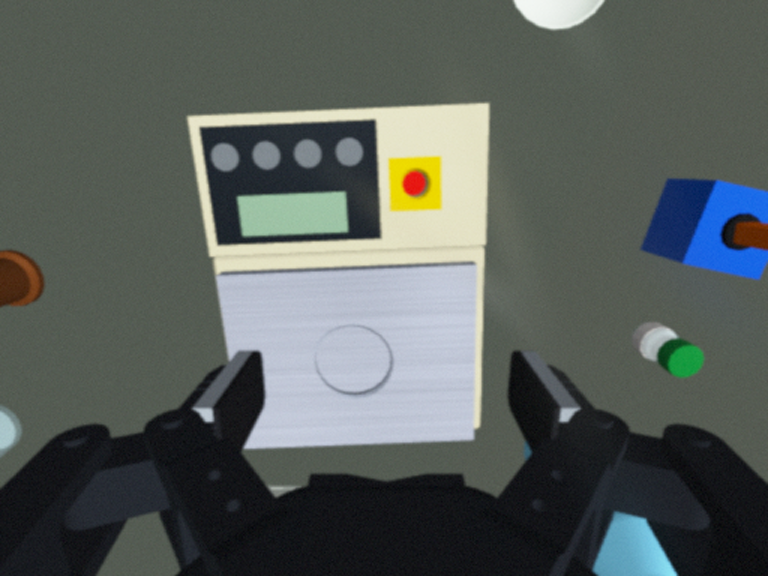

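The view shows the recess at pixel (353,359) and the hole with the red button at (415,183). The measurements agree with the top camera to about 2 mm. On to the check weight.

Emit:
apply_moves(
  dp=[
    [0,0,0],
    [0,0,0],
    [-0.32,-0.09,0.02],
    [-0.32,-0.09,0.02],
    [-0.32,-0.09,0.02],
    [-0.32,-0.09,0.02],
    [-0.32,-0.09,0.02],
    [-0.32,-0.09,0.02],
    [-0.32,-0.09,0.02],
    [-0.32,-0.09,0.02],
    [-0.32,-0.09,0.02],
    [-0.32,-0.09,0.02],
    [-0.3,-0.09,0.02],
    [0,0,0],
    [0,0,0],
  ],
  twist=[
    [-0.003,-0.002,-0.04],
    [0,0,-0.03],
    [0,0,0],
    [0,0,0],
    [0,0,0],
    [0,0,0],
    [0,0,0],
    [0,0,0],
    [0,0,0],
    [0,0,0],
    [0,0,0],
    [0,0,0],
    [0,0,0],
    [0,0,0],
    [0,0,0],
  ],
  jaw=[0,0,0,0,0,0,0,0,0,0,0,0,0,0,0],
)

```text
clock: 4.05
tcp_pos: [0.5241, -0.3361, 0.365]
orientation: [-1.938, -2.465, -0.015]
contact_force: [0.4, 0.7, -0.0]
grip_width: 0.0856
```

```bash
cat > cw.py <<'E'
from h import *
import sys
o=r.get_obs(); f=wristRt(save('wrist',sys.argv[1],1.5),o)
P=pts(f);im=f['color'][:,:,::-1];H,S,V=cv2.split(cv2.cvtColor(im,cv2.COLOR_BGR2HSV));z=P[:,:,2]
near=(np.hypot(P[:,:,0]-.519,P[:,:,1]+.356)<.045)
for lo,hi,n in[(.058,.068,'knob'),(.003,.010,'flange')]:
    m=near&(z>lo)&(z<hi)&(V>120)&(S<60); p=P[m]
    if len(p)>5: print(n,len(p),p.mean(0),cv2.minEnclosingCircle(p[:,:2].astype(np.float32)))
    if n=='knob': ys,xs=np.where(m); print('ray',onplane(f,xs.mean(),ys.mean(),.062))
E
python3 cw.py w3.png; python3 -c "
from h import *
plan(.519,-.356,.155+.09,100)"
```

```text
knob 424 [ 0.51900247 -0.35608387  0.06176604] ((0.519399881362915, -0.3560906648635864), 0.012083585374057293)
ray [ 0.51891516 -0.35608954  0.062     ]
flange 354 [ 0.50674241 -0.35532726  0.00780946] ((0.5186657309532166, -0.35606494545936584), 0.02592306397855282)
t 4.1 tcp [ 0.5239 -0.3362  0.3651] yaw 103.65 zax [ 9.000e-04  1.060e-02 -9.999e-01] F [ 0.37 -0.39  0.13] w 0.0853
twist units [ 0.0015 -0.0048  0.0304]
after-turn shift [-0.1556 -0.0692  1.0012]
shift units [-0.161  -0.0824  0.9993] mm [  -4.9  -19.8 -120.1]
```

View pics/w3.png

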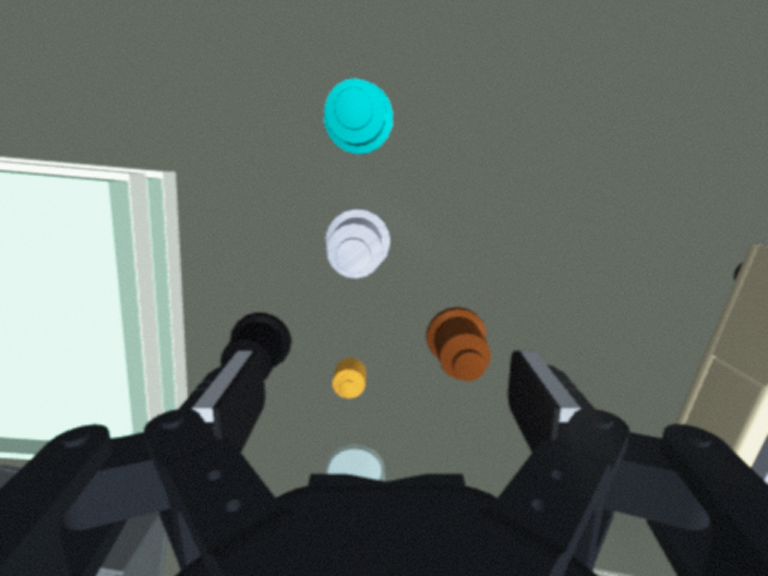

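Emit:
apply_moves(
  dp=[
    [0,0,0],
    [-0.08,-0.035,0.2],
    [-0.08,-0.035,0.2],
    [0,0,0.2],
    [0,0,0.2],
    [0,0,0.2],
    [0,0,0],
    [0,0,0],
  ],
  twist=[
    [0.0015,-0.005,0.03],
    [0,0,0],
    [0,0,0],
    [0,0,0],
    [0,0,0],
    [0,0,0],
    [0,0,0],
    [0,0,0],
  ],
  jaw=[60,60,60,60,60,60,60,60],
)

```text
clock: 4.9
tcp_pos: [0.5291, -0.3387, 0.2435]
orientation: [1.988, 2.431, 0.014]
contact_force: [0.4, 0.1, 0.4]
grip_width: 0.0654
```

```bash
python3 cw.py w4.png; python3 -c "
from h import *
plan(.519,-.356,.187,100)
print(r.hold_point_z)"
```

```text
knob 1226 [ 0.5186836  -0.35617547  0.06178797] ((0.5198208689689636, -0.35628974437713623), 0.012462623417377472)
ray [ 0.51854613 -0.35618203  0.062     ]
flange 847 [ 0.50561089 -0.35555963  0.00781765] ((0.5146867632865906, -0.35952046513557434), 0.04354314133524895)
t 4.95 tcp [ 0.5291 -0.3384  0.2435] yaw 101.45 zax [ 0.0067  0.0067 -1.    ] F [ 0.32  0.38 -0.39] w 0.065
twist units [ 0.0037 -0.0026  0.0121]
after-turn shift [-0.1295 -0.1081  0.4712]
shift units [-0.1292 -0.115   0.4696] mm [-10.1 -17.6 -56.5]
0.1547
```

View pics/w4.png

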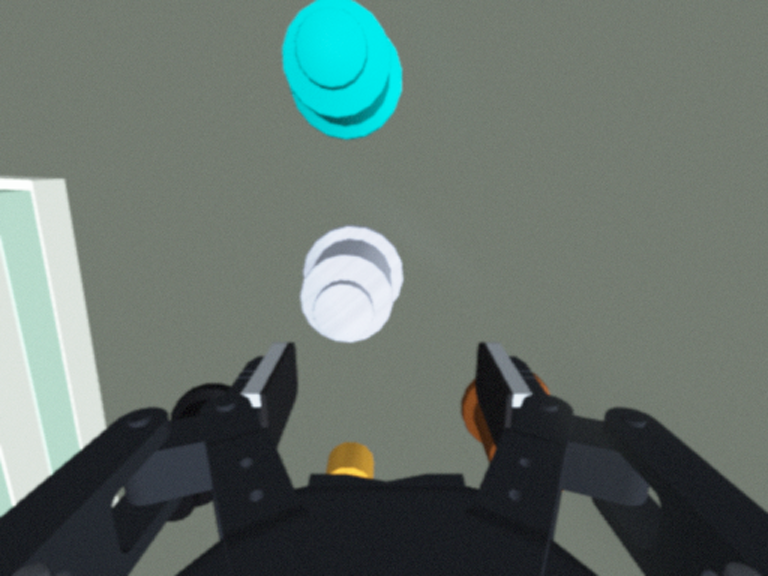

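The lateral shift fell short: the weight sits at (350,290), off the line between the fingers. I'll correct sideways here before descending.

Emit:
apply_moves(
  dp=[
    [-0.065,-0.057,0],
    [-0.065,-0.057,0],
    [0,0,0],
    [0,0,0],
  ],
  twist=[
    [0.002,-0.0015,0.006],
    [0.002,-0.0015,0.006],
    [0,0,0],
    [0,0,0],
  ],
  jaw=[60,60,60,60],
)

```text
clock: 5.35
tcp_pos: [0.5189, -0.3586, 0.2478]
orientation: [2.017, 2.399, -0.001]
contact_force: [0.3, 0.2, -0.5]
grip_width: 0.0655
```

```bash
python3 -c "
from h import *
plan(.519,-.356,.187,100)"
```

```text
t 5.35 tcp [ 0.5189 -0.3586  0.2478] yaw 99.88 zax [ 0.0047 -0.005  -1.    ] F [ 0.31  0.2  -0.5 ] w 0.0655
twist units [ 0.0018  0.0027 -0.001 ]
after-turn shift [0.0209 0.0047 0.5065]
shift units [0.0239 0.0027 0.5064] mm [  0.1   2.6 -60.8]
```

Emit:
apply_moves(
  dp=[
    [0.02,0,0],
    [0,0,0.1],
    [0,0,0.1],
    [0,0,0.1],
    [0,0,0.1],
    [0,0,0],
  ],
  twist=[
    [0.002,0.003,0],
    [0,0,0],
    [0,0,0],
    [0,0,0],
    [0,0,0],
    [0,0,0],
  ],
  jaw=[60,60,60,60,60,60],
)

```text
clock: 5.95
tcp_pos: [0.5182, -0.3554, 0.1949]
orientation: [-2.02, -2.403, -0.001]
contact_force: [-0.5, -0.2, -0.1]
grip_width: 0.0652
```

```bash
python3 -c "
from h import *
plan(.519,-.356,.187,100)"
```

```text
t 5.95 tcp [ 0.5182 -0.3554  0.1949] yaw 99.9 zax [-0.0017  0.0021 -1.    ] F [-0.48 -0.22 -0.08] w 0.0652
twist units [-0.0006 -0.0011 -0.0008]
after-turn shift [-0.0062  0.0057  0.0654]
shift units [-0.0064  0.0058  0.0654] mm [ 0.8 -0.6 -7.9]
```

Emit:
apply_moves(
  dp=[
    [0,0.005,0.06],
    [0,0,0],
    [0,0,0],
    [0,0,0],
    [0,0,0],
    [0,0,0],
    [0,0,0],
    [0,0,0],
  ],
  twist=[
    [0,-0.001,0],
    [0,0,0],
    [0,0,0],
    [0,0,0],
    [0,0,0],
    [0,0,0],
    [0,0,0],
    [0,0,0],
  ],
  jaw=[60,60,100,140,180,200,200,200],
  grip_force=50,
)

```text
clock: 6.75
tcp_pos: [0.5189, -0.3557, 0.187]
orientation: [2.022, 2.405, -0.002]
contact_force: [0.3, -1.2, -2.1]
grip_width: 0.0384
```

```bash
python3 -c "
from h import *
save('wrist','w5.png',1.5)
plan(.519,-.356,.187,100)"
```

```text
t 6.8 tcp [ 0.5189 -0.3557  0.187 ] yaw 99.89 zax [-0.001  -0.0012 -1.    ] F [ 0.52 -0.85 -2.56] w 0.0382
twist units [-0.0006  0.0005 -0.0009]
after-turn shift [-0.0025  0.0003 -0.0002]
shift units [-0.0025  0.0003 -0.0002] mm [ 0.1 -0.3  0. ]
```

View pics/w5.png

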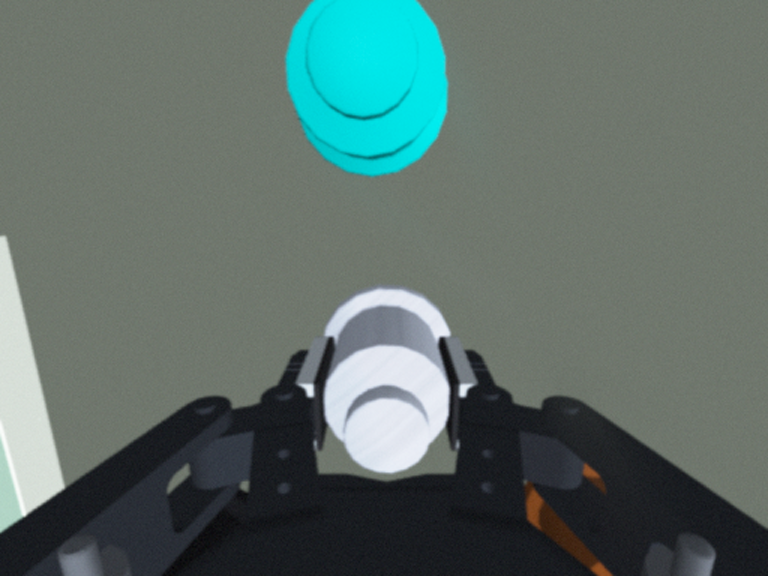

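The silver weight is held at (388,400), centred between the pads. Lifting.

Emit:
apply_moves(
  dp=[
    [0,0,-0.05],
    [0,0,-0.1],
    [0,0,-0.2],
    [0,0,-0.2],
    [0,0,-0.2],
    [0,0,-0.2],
    [0,0,-0.2],
    [0,0,-0.2],
    [0,0,-0.1],
    [0,0,0],
    [0,0,0],
  ],
  twist=[
    [0,0,0],
    [0,0,0],
    [0,0,0],
    [0,0,0],
    [0,0,0],
    [0,0,0],
    [0,0,0],
    [0,0,0],
    [0,0,0],
    [0,0,0],
    [0,0,0],
  ],
  jaw=[200,200,200,200,200,200,200,200,200,200,200],
)

```text
clock: 7.9
tcp_pos: [0.5161, -0.3535, 0.3702]
orientation: [-2.017, -2.397, 0.003]
contact_force: [-0.2, -0.8, -5.5]
grip_width: 0.0382
```

```bash
python3 -c "
from h import *
plan(.615,.0595,.36,90)"
```

```text
t 7.9 tcp [ 0.5161 -0.3535  0.3702] yaw 99.86 zax [-0.0078  0.0044 -1.    ] F [-0.2  -0.75 -5.54] w 0.0382
twist units [-0.0035 -0.0024  0.0821]
after-turn shift [3.4419 0.8245 0.085 ]
shift units [3.2494 1.4022 0.0938] mm [ 98.9 413.  -10.2]
```

Emit:
apply_moves(
  dp=[
    [0,0,0],
    [0,0,0],
    [0.15,0.03,0],
    [0.27,0.06,0],
    [0.27,0.06,0],
    [0.27,0.06,0.01],
    [0.27,0.06,0.01],
    [0.27,0.06,0.01],
    [0.27,0.06,0.01],
    [0.27,0.07,0.01],
    [0.27,0.07,0.01],
    [0.27,0.07,0.01],
    [0.27,0.07,0],
    [0.27,0.07,0],
    [0.2,0.05,0],
    [0.1,0.02,0],
    [0,0,0],
    [0,0,0],
  ],
  twist=[
    [-0.003,-0.002,0.04],
    [0,0,0.04],
    [0,0,0],
    [0,0,0],
    [0,0,0],
    [0,0,0],
    [0,0,0],
    [0,0,0],
    [0,0,0],
    [0,0,0],
    [0,0,0],
    [0,0,0],
    [0,0,0],
    [0,0,0],
    [0,0,0],
    [0,0,0],
    [0,0,0],
    [0,0,0],
  ],
  jaw=[200,200,200,200,200,200,200,200,200,200,200,200,200,200,200,200,200,200],
)

```text
clock: 9.7
tcp_pos: [0.6089, 0.0725, 0.3323]
orientation: [-2.205, -2.188, 0.05]
contact_force: [-1.0, -1.2, -5.1]
grip_width: 0.0385
```

```bash
python3 -c "
from h import *
plan(.615,.0595,.30,90)"
```

```text
t 9.7 tcp [0.6089 0.0725 0.3323] yaw 89.56 zax [-0.047   0.0017 -0.9989] F [-1.03 -1.23 -5.07] w 0.0385
twist units [-0.0225 -0.0007 -0.0037]
after-turn shift [-0.1079  0.0509  0.2691]
shift units [-0.1079  0.0644  0.2662] mm [  6.1 -13.  -32.3]
```

Emit:
apply_moves(
  dp=[
    [-0.05,0.03,0.05],
    [-0.05,0.03,0.05],
    [0,0,0.05],
    [0,0,0],
    [0,0,0],
  ],
  twist=[
    [-0.012,0,-0.002],
    [-0.01,0,-0.002],
    [0,0,0],
    [0,0,0],
    [0,0,0],
  ],
  jaw=[200,200,200,200,200],
)

```text
clock: 10.2
tcp_pos: [0.614, 0.0513, 0.3126]
orientation: [-2.232, -2.21, 0.007]
contact_force: [0.1, -0.4, -5.7]
grip_width: 0.0379
```

```bash
python3 -c "
from h import *
plan(.615,.0595,.30,90)"
```

```text
t 10.2 tcp [0.614  0.0513 0.3126] yaw 89.43 zax [-0.0038 -0.0029 -1.    ] F [ 0.13 -0.37 -5.72] w 0.0379
twist units [-0.0018  0.0014 -0.0048]
after-turn shift [0.0687 0.0084 0.1046]
shift units [0.0691 0.0081 0.1044] mm [  1.    8.2 -12.6]
```

Emit:
apply_moves(
  dp=[
    [0.03,0.008,0.05],
    [0.03,0,0.05],
    [0,0,0],
    [0,0,0],
  ],
  twist=[
    [-0.002,0.001,-0.004],
    [0,0,0],
    [0,0,0],
    [0,0,0],
  ],
  jaw=[200,200,200,200],
)

```text
clock: 10.6
tcp_pos: [0.6149, 0.0595, 0.2999]
orientation: [2.222, 2.221, 0.001]
contact_force: [0.7, -1.0, -5.2]
grip_width: 0.0385
```

```bash
cat > chk.py <<'E'
from h import *
import sys,pickle
o=r.get_obs(); plan(.615,.0595,.30,90)
f=wristRt(save('wrist','w_'+sys.argv[1],1.5),o); pickle.dump((f,o),open('w_.pkl','wb'))
t=save('top','t_'+sys.argv[1],3,(100,240,150,350)); s=save('scene','s_'+sys.argv[1],3,(130,250,200,360))
for n,g,zz in(('wrist',f,o['tcp_pos'][2]-.187+.062),('top',t,0)):
    P=pts(g);z=P[:,:,2]
    d=np.hypot(P[:,:,0]-o['tcp_pos'][0],P[:,:,1]-o['tcp_pos'][1])
    if n=='wrist':
        m=(d<.03)&(abs(z-zz)<.006)
        im=g['color'];m&=(im.min(2)>110)
        m=cv2.morphologyEx(m.astype(np.uint8),cv2.MORPH_OPEN,np.ones((3,3)))>0
        p=P[m];print('knob',len(p),p.mean(0),cv2.minEnclosingCircle(p[:,:2].astype(np.float32)),'exp z',zz)
E
python3 chk.py a.png
```

```text
t 10.6 tcp [0.6149 0.0595 0.2999] yaw 89.97 zax [ 5.e-04 -0.e+00 -1.e+00] F [ 0.68 -1.03 -5.18] w 0.0385
twist units [ 0.0002  0.     -0.0002]
after-turn shift [ 0.0002  0.0005 -0.0011]
shift units [ 0.0002  0.0005 -0.0011] mm [0.1 0.  0.1]
knob 2264 [0.61464083 0.06045761 0.17470396] ((0.6158144474029541, 0.06018228083848953), 0.012394938617944717) exp z 0.17486783317554155
```

View pics/w_a.png

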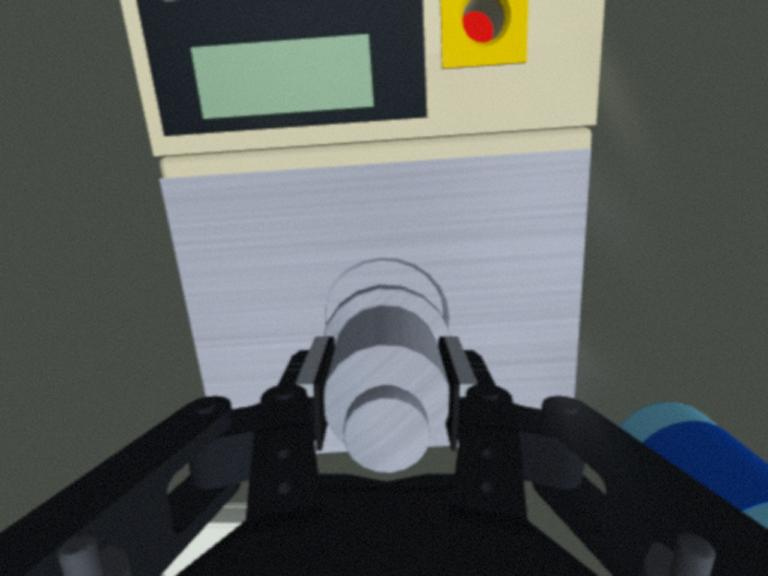

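View pics/s_a.png

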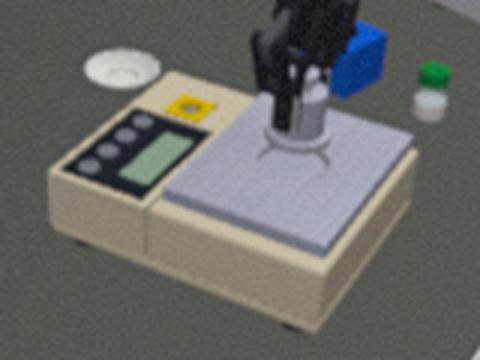

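The weight hangs upright just above and slightly short of the recess. The recess's far rim is visible at (386,258) in the wrist view. I'll measure the rim and the flange in the same frame.

```bash
python3 - <<'E'
from h import *
import pickle
f,o=pickle.load(open('w_.pkl','rb'))
im=f['color'][:,:,::-1]
c=im[165:225,205:312]; c=cv2.resize(c,None,fx=7,fy=7,interpolation=cv2.INTER_CUBIC)
c=cv2.convertScaleAbs(c,alpha=1.4,beta=-60)
cv2.imwrite('pics/rc.png',c)
E
```

```text
(no output)
```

View pics/rc.png

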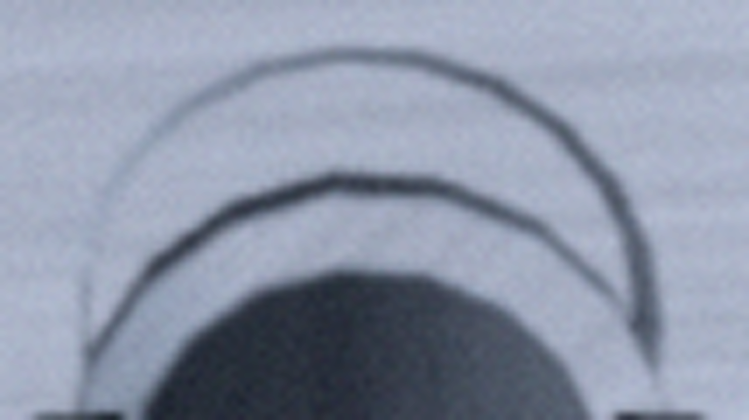

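```bash
cat > fit.py <<'E'
from h import *
import pickle
from scipy.optimize import least_squares
f,o=pickle.load(open('w_.pkl','rb'))
def fit(q,z,r0):
    P=np.array([onplane(f,205+a/7-.43,165+b/7-.43,z)[:2] for a,b in q])
    for fr in(0,1):
        s=least_squares(lambda t:np.hypot(*(P-t[:2]).T)-(t[2] if fr else r0),[*P.mean(0)+[.02,0],r0]);print(z,s.x.round(4),(s.fun*1e3).round(1))
E
python3 - <<'E'
from fit import *
fit([(355,50),(260,70),(180,112),(110,185),(440,58),(530,100),(595,155),(645,230)],.09,.028)
fit([(335,175),(440,180),(235,206),(150,265),(90,350),(540,225),(620,290)],.113,.026)
fit([(335,195),(440,198),(235,220),(150,280),(90,360),(540,235),(620,300)],.119,.026)
E
```

```text
0.09 [0.6127 0.0601 0.028 ] [-0.2 -0.3  0.2  0.8 -0.2 -0.3  0.1  0.9]
0.09 [0.6149 0.0599 0.0298] [ 0.1 -0.1 -0.1  0.   0.2 -0.2 -0.2  0.1]
0.113 [0.6165 0.0605 0.026 ] [-0.   0.  -0.2 -0.   0.4 -0.2  0.5]
0.113 [0.6176 0.0606 0.0269] [ 0.2  0.1 -0.1 -0.1  0.  -0.3  0.1]
0.119 [0.6162 0.0607 0.026 ] [-0.2 -0.1  0.  -0.   0.3  0.   0.3]
0.119 [0.6171 0.0608 0.0268] [-0.1 -0.   0.1 -0.1 -0.  -0.   0. ]
```

Emit:
apply_moves(
  dp=[
    [0,-0.017,0.08],
    [0,0,0.08],
    [0,0,0],
    [0,0,0],
  ],
  twist=[
    [0,0,0],
    [0,0,0],
    [0,0,0],
    [0,0,0],
  ],
  jaw=[200,200,200,200],
)

```text
clock: 11.15
tcp_pos: [0.6127, 0.0591, 0.2791]
orientation: [2.222, 2.22, 0.0]
contact_force: [0.0, -0.0, -5.6]
grip_width: 0.0382
```

```bash
python3 chk.py b.png; python3 - <<'E'
from h import *
import pickle
f,o=pickle.load(open('w_.pkl','rb'))
im=f['color'][:,:,::-1]
c=im[165:225,205:312]; c=cv2.resize(c,None,fx=7,fy=7,interpolation=cv2.INTER_CUBIC)
c=cv2.convertScaleAbs(c,alpha=1.4,beta=-60)
cv2.imwrite('pics/rc2.png',c)
E
```

```text
t 11.15 tcp [0.6127 0.0591 0.2791] yaw 89.94 zax [ 7.e-04 -3.e-04 -1.e+00] F [ 0.01 -0.02 -5.57] w 0.0382
twist units [ 0.0003  0.0001 -0.0005]
after-turn shift [ 0.0037  0.0193 -0.174 ]
shift units [ 0.0037  0.0194 -0.174 ] mm [ 2.3  0.4 20.9]
knob 2237 [0.61251501 0.05995915 0.15400588] ((0.6135923862457275, 0.059967417269945145), 0.01224775705486536) exp z 0.1541204199156097
```

View pics/rc2.png

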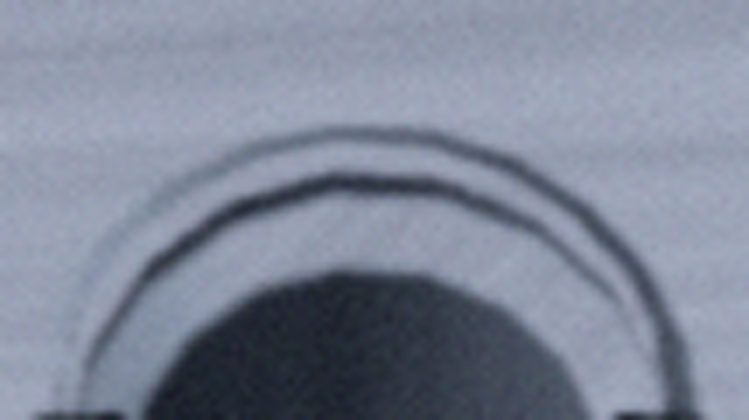

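View pics/s_b.png

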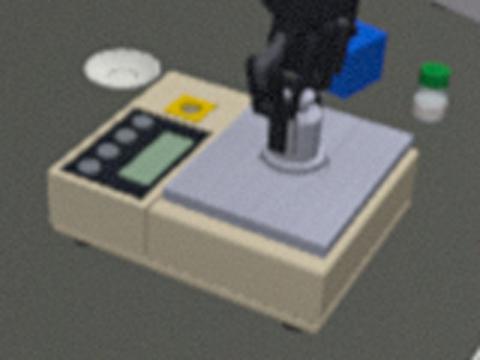

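```bash
python3 - <<'E'
from fit import *
fit([(355,127),(260,145),(180,187),(110,253),(440,133),(530,170),(610,232),(665,305)],.09,.028)
fit([(335,175),(440,178),(235,206),(150,265),(90,350),(540,225),(620,290)],.092,.026)
E
```

```text
0.09 [0.6128 0.06   0.028 ] [-0.   0.  -0.   0.2  0.1 -0.3 -0.2  0.4]
0.09 [0.6134 0.06   0.0285] [ 0.1  0.1 -0.1 -0.   0.2 -0.2 -0.2  0.2]
0.092 [0.6143 0.06   0.026 ] [-0.1  0.1 -0.3 -0.   0.4 -0.3  0.5]
0.092 [0.6153 0.0601 0.0269] [ 0.1  0.3 -0.1 -0.1  0.1 -0.3  0.1]
```

Emit:
apply_moves(
  dp=[
    [0,-0.012,0],
    [0,0,0],
    [0,0,0.017],
    [0,0,0.017],
    [0,0,0],
  ],
  twist=[
    [0,0,0],
    [0,0,0],
    [0,0,0],
    [0,0,0],
    [0,0,0],
  ],
  jaw=[200,200,200,200,200],
)

```text
clock: 11.8
tcp_pos: [0.6117, 0.0591, 0.2762]
orientation: [2.221, 2.219, 0.004]
contact_force: [-0.5, -0.6, -5.7]
grip_width: 0.0383
```

```bash
python3 chk.py c.png; python3 - <<'E'
from h import *
import pickle
f,o=pickle.load(open('w_.pkl','rb'))
im=f['color'][:,:,::-1]
c=im[165:225,205:312]; c=cv2.resize(c,None,fx=7,fy=7,interpolation=cv2.INTER_CUBIC)
c=cv2.convertScaleAbs(c,alpha=1.4,beta=-60)
cv2.imwrite('pics/rc3.png',c)
E
```

```text
t 11.8 tcp [0.6117 0.0591 0.2762] yaw 89.94 zax [ 3.3e-03  4.0e-04 -1.0e+00] F [-0.51 -0.58 -5.69] w 0.0383
twist units [ 0.0016 -0.0002 -0.0005]
after-turn shift [ 0.0031  0.0278 -0.1985]
shift units [ 0.0032  0.0284 -0.1984] mm [ 3.3  0.4 23.8]
knob 2227 [0.61187259 0.06011482 0.15103389] ((0.6126841306686401, 0.05997598171234131), 0.01233546994626522) exp z 0.15117542796362266
```

View pics/rc3.png

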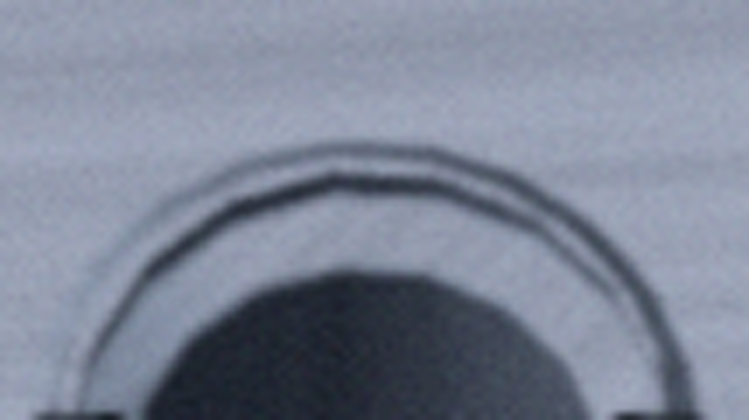

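```bash
python3 - <<'E'
from fit import *
fit([(355,141),(260,158),(180,198),(110,263),(440,147),(530,184),(610,245),(670,320)],.09,.028)
fit([(335,174),(440,177),(235,205),(150,265),(85,360),(540,225),(620,292)],.0895,.026)
E
```

```text
0.09 [0.6127 0.0602 0.028 ] [-0.   0.1  0.1  0.1  0.1 -0.3 -0.2  0.5]
0.09 [0.6134 0.0601 0.0286] [ 0.1  0.1 -0.  -0.1  0.2 -0.2 -0.3  0.3]
0.0895 [0.6136 0.0601 0.026 ] [-0.   0.2 -0.2 -0.1  0.4 -0.3  0.4]
0.0895 [0.6144 0.0602 0.0267] [ 0.1  0.3 -0.1 -0.2  0.1 -0.3  0.1]
```

Emit:
apply_moves(
  dp=[
    [0.002,-0.008,0],
    [0,0,0],
    [0,0,0.015],
    [0,0,0.012],
    [0,0,0],
  ],
  twist=[
    [0.0016,0,0],
    [0,0,0],
    [0,0,0],
    [0,0,0],
    [0,0,0],
  ],
  jaw=[200,200,200,200,200],
)

```text
clock: 12.45
tcp_pos: [0.6111, 0.0593, 0.2733]
orientation: [2.222, 2.22, 0.002]
contact_force: [1.3, -0.1, -5.0]
grip_width: 0.0384
```

```bash
python3 chk.py d.png
```

```text
t 12.45 tcp [0.6111 0.0593 0.2733] yaw 89.94 zax [ 1.2e-03  5.0e-04 -1.0e+00] F [ 1.32 -0.14 -4.97] w 0.0384
twist units [ 0.0006 -0.0003 -0.0005]
after-turn shift [ 0.0013  0.0325 -0.2229]
shift units [ 0.0014  0.0327 -0.2228] mm [ 3.9  0.2 26.7]
knob 2222 [0.61105087 0.06038854 0.14811522] ((0.611868679523468, 0.060452066361904144), 0.01224198192358017) exp z 0.14825443351980305
```

View pics/w_d.png

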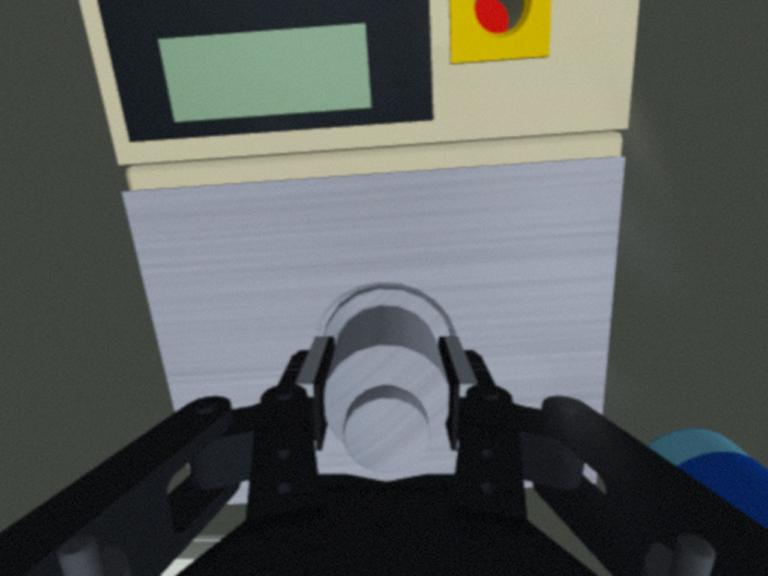

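The foot is now inside the rim, at (388,290), and the force is still just the weight. Lowering to the floor.

Emit:
apply_moves(
  dp=[
    [0,0,0.012],
    [0,0,0.01],
    [0,0,0],
  ],
  twist=[
    [0.0005,0,0],
    [0,0,0],
    [0,0,0],
  ],
  jaw=[200,200,200],
)

```text
clock: 12.9
tcp_pos: [0.6113, 0.0594, 0.271]
orientation: [-2.223, -2.22, -0.002]
contact_force: [-0.2, -0.6, -4.2]
grip_width: 0.0382
```

```bash
python3 chk.py e.png
```

```text
t 12.9 tcp [0.6113 0.0594 0.271 ] yaw 89.94 zax [ 7.e-04  8.e-04 -1.e+00] F [-0.23 -0.6  -4.24] w 0.0382
twist units [ 0.0003 -0.0004 -0.0005]
after-turn shift [ 0.001   0.0308 -0.2415]
shift units [ 0.0012  0.031  -0.2415] mm [ 3.7  0.1 29. ]
knob 2217 [0.61118463 0.06048771 0.14589428] ((0.6120566129684448, 0.06055080145597458), 0.01224653422832489) exp z 0.14601777435468838
```

Emit:
apply_moves(
  dp=[
    [0,0,0.006],
    [0,0,0.004],
    [0,0,0],
  ],
  twist=[
    [0,0,0],
    [0,0,0],
    [0,0,0],
  ],
  jaw=[200,200,200],
)

```text
clock: 13.35
tcp_pos: [0.6113, 0.0593, 0.271]
orientation: [-2.223, -2.22, -0.002]
contact_force: [-0.7, 0.5, -3.0]
grip_width: 0.0381
```

The descent has stopped at floor height and the pan now carries part of the load. Releasing slowly, with only a modest opening.

Emit:
apply_moves(
  dp=[
    [0,0,0],
    [0,0,0],
    [0,0,0],
    [0,0,0],
    [0,0,0],
    [0,0,0],
  ],
  twist=[
    [0,0,0],
    [0,0,0],
    [0,0,0],
    [0,0,0],
    [0,0,0],
    [0,0,0],
  ],
  jaw=[125,110,95,80,65,60],
)

```text
clock: 13.95
tcp_pos: [0.6129, 0.0594, 0.2721]
orientation: [2.221, 2.218, 0.009]
contact_force: [0.2, 0.4, -0.6]
grip_width: 0.0653
```

```bash
python3 chk.py f.png
```

```text
t 13.95 tcp [0.6129 0.0594 0.2721] yaw 89.93 zax [ 0.0061  0.0018 -1.    ] F [ 0.18  0.4  -0.61] w 0.0653
twist units [ 0.0029 -0.0009 -0.0006]
after-turn shift [ 0.0004  0.0178 -0.2323]
shift units [ 0.0009  0.0192 -0.2321] mm [ 2.1  0.1 27.9]
knob 2174 [0.61141804 0.06048347 0.145878  ] ((0.6124193072319031, 0.06070660054683685), 0.01225617527961731) exp z 0.14712942405151047
```

View pics/w_f.png

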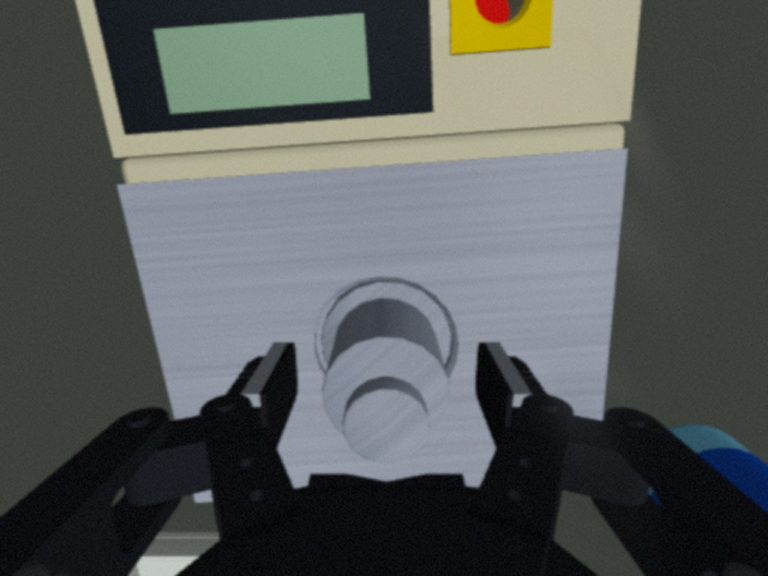

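View pics/s_f.png

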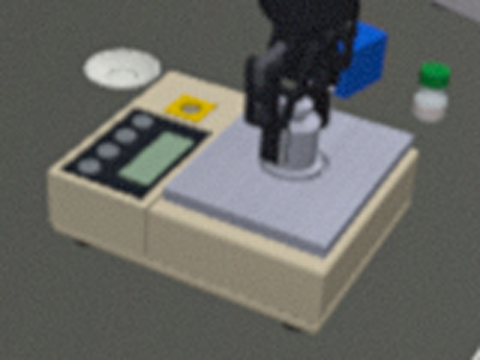

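The weight is seated: knob top at 0.146 m, which is the floor at 0.084 plus its 0.062 height. The foot is inside the rim ring at (386,330) and the weight stands upright. Going up.

Emit:
apply_moves(
  dp=[
    [0,0,-0.05],
    [0,0,-0.1],
    [0,0,-0.2],
    [0,0,-0.2],
    [0,0,-0.2],
    [0,0,-0.2],
    [0,0,-0.05],
    [0,0,0],
  ],
  twist=[
    [0.001,0,0],
    [0.001,0,0],
    [0,0,0],
    [0,0,0],
    [0,0,0],
    [0,0,0],
    [0,0,0],
    [0,0,0],
  ],
  jaw=[60,60,60,60,60,60,60,60],
)

```text
clock: 14.9
tcp_pos: [0.6124, 0.0587, 0.402]
orientation: [2.223, 2.219, 0.006]
contact_force: [-0.4, -0.5, -1.1]
grip_width: 0.0652
```

```bash
python3 - <<'E'
from h import *
import pickle
o=r.get_obs(); f=wristRt(save('wrist','w7.png',1.5),o)
P=pts(f);z=P[:,:,2];im=f['color'];H,S,V=cv2.split(cv2.cvtColor(im,cv2.COLOR_RGB2HSV))
near=(np.hypot(P[:,:,0]-.613,P[:,:,1]-.06)<.03)
p=P[near&(z>.141)&(z<.15)];print('knob',len(p),p.mean(0),cv2.minEnclosingCircle(p[:,:2].astype(np.float32)))
near=(abs(P[:,:,0]-.488)<.04)&(abs(P[:,:,1]-.1)<.04)
m=near&(H>20)&(H<35)&(S>150)&(z>.065); p=P[m];print('rim',len(p),p.mean(0),cv2.minAreaRect(p[:,:2].astype(np.float32)))
plan(.515,.349,.36,92)
E
```

```text
knob 592 [0.61129604 0.06065357 0.14574991] ((0.6120328903198242, 0.06050841137766838), 0.012075376696884632)
rim 1162 [0.48567537 0.10096125 0.07502716] ((0.48617038130760193, 0.10078296810388565), (0.03580736368894577, 0.03523779660463333), 3.948793649673462)
t 14.95 tcp [0.6124 0.0587 0.4015] yaw 89.88 zax [ 0.003   0.0022 -1.    ] F [0.88 0.63 0.04] w 0.0652
twist units [ 0.0014 -0.001  -0.0177]
after-turn shift [ 2.4459 -0.7265  0.3462]
shift units [ 2.4166 -0.8174  0.3492] mm [-97.4 290.3 -41.5]
```

View pics/w7.png

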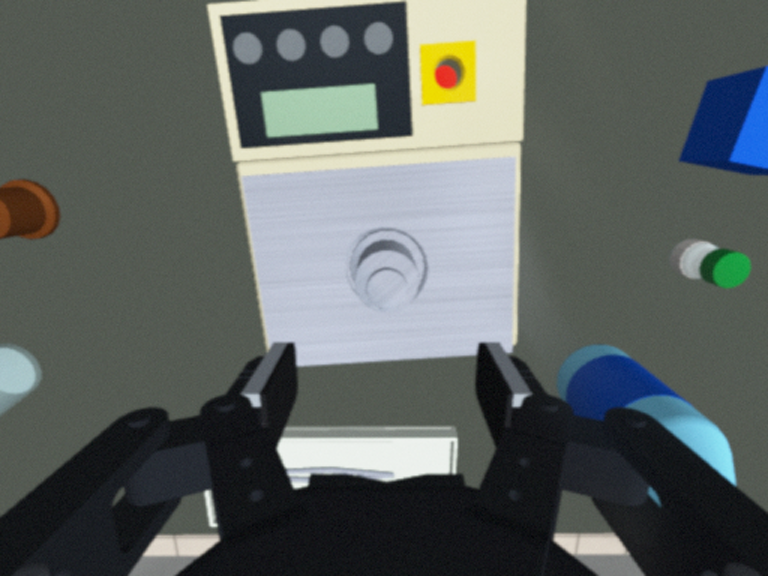

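The weight is standing in the recess at (388,285). Moving to the stylus, going -x first to keep clear of the bottle.

Emit:
apply_moves(
  dp=[
    [0,-0.25,0],
    [0.1,-0.25,0],
    [0.27,-0.2,0],
    [0.27,0,0],
    [0.27,0,0],
    [0.27,0,0],
    [0.27,0,0],
    [0.27,0,0],
    [0.27,0,0],
    [0.27,0,0],
    [0.2,0,0],
    [0.1,0,0],
    [0,0,0],
    [0,0,0],
  ],
  twist=[
    [0,0,-0.01],
    [0,0,-0.008],
    [0,0,0],
    [0,0,0],
    [0,0,0],
    [0,0,0],
    [0,0,0],
    [0,0,0],
    [0,0,0],
    [0,0,0],
    [0,0,0],
    [0,0,0],
    [0,0,0],
    [0,0,0],
  ],
  jaw=[60,60,60,60,60,60,60,60,60,60,60,60,60,60],
)

```text
clock: 16.35
tcp_pos: [0.5089, 0.3712, 0.3809]
orientation: [-2.18, -2.253, 0.042]
contact_force: [-0.8, -0.2, -0.6]
grip_width: 0.0652
```

```bash
cat > st.py <<'E'
from h import *
import sys
o=r.get_obs(); f=wristRt(save('wrist',sys.argv[1],1.5),o)
P=pts(f);im=f['color'][:,:,::-1];H,S,V=cv2.split(cv2.cvtColor(im,cv2.COLOR_BGR2HSV));z=P[:,:,2]
near=(abs(P[:,:,0]-.515)<.06)&(abs(P[:,:,1]-.347)<.06)
m=near&(H>105)&(H<130)&(S>150)&(z>.048)&(z<.062); p=P[m]
if len(p):print('stand',len(p),p.mean(0),cv2.minAreaRect(p[:,:2].astype(np.float32)))
m=near&(H<20)&(S>150)&(z>.116)&(z<.125); p=P[m]
if len(p):
    c,b,a=cv2.minAreaRect(p[:,:2].astype(np.float32));print('hd',len(p),p.mean(0),c,b,a)
    mm=(near&(H<20)&(S>150)&(V>200)).astype(np.uint8); 
E
python3 st.py w8.png;python3 -c "
from h import *
plan(.515,.349,.30,92)"
```

```text
stand 2519 [0.51061494 0.35072905 0.05614563] ((0.5154600143432617, 0.3497323989868164), (0.0640721544623375, 0.0644766315817833), 79.69719696044922)
hd 293 [0.51419205 0.34994961 0.12077524] (0.5149407386779785, 0.3500586152076721) (0.01530119776725769, 0.015082068741321564) 3.2968332767486572
t 16.4 tcp [0.5089 0.371  0.381 ] yaw 91.88 zax [-0.023  -0.015  -0.9996] F [ 0.66 -0.22 -0.13] w 0.0654
twist units [-0.0112  0.0068 -0.0011]
after-turn shift [-0.1846  0.044   0.6749]
shift units [-0.1749  0.0603  0.6762] mm [  6.1 -22.  -81. ]
```

View pics/w8.png

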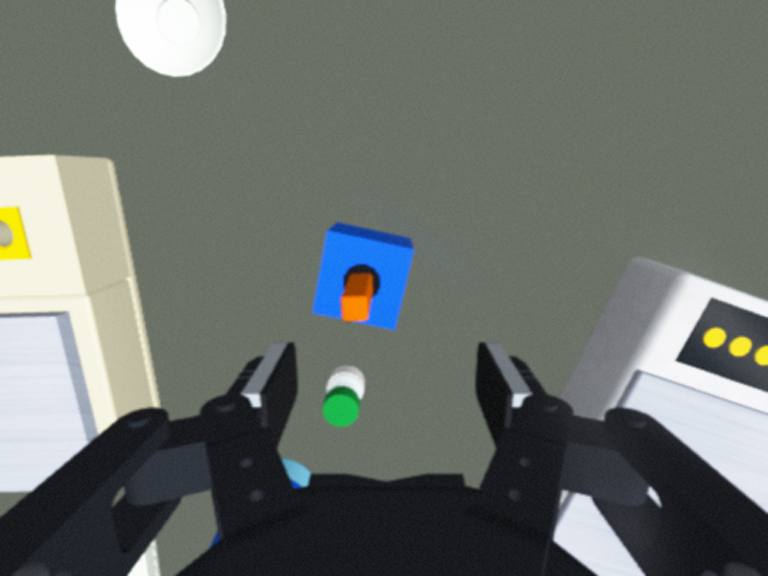

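Emit:
apply_moves(
  dp=[
    [-0.06,0.015,0],
    [-0.06,0.015,0.1],
    [-0.055,0.015,0.15],
    [0,0,0.15],
    [0,0,0.15],
    [0,0,0],
    [0,0,0],
  ],
  twist=[
    [-0.006,0.0035,-0.01],
    [-0.005,0.0035,0],
    [0,0,0],
    [0,0,0],
    [0,0,0],
    [0,0,0],
    [0,0,0],
  ],
  jaw=[60,60,60,60,60,60,60],
)

```text
clock: 17.1
tcp_pos: [0.5204, 0.3358, 0.3163]
orientation: [2.167, 2.267, 0.01]
contact_force: [1.0, 0.3, 0.5]
grip_width: 0.0655
```

```bash
python3 st.py w9.png;python3 -c "
from h import *
plan(.515,.350,.30,93)"
```

```text
stand 3584 [0.5091151  0.35028947 0.05616956] ((0.5155042409896851, 0.34964534640312195), (0.0639914870262146, 0.06440553069114685), 79.65988159179688)
hd 550 [0.51428503 0.34898548 0.1207966 ] (0.5149689316749573, 0.3489992320537567) (0.015632707625627518, 0.01480338629335165) 4.146125316619873
t 17.15 tcp [0.5203 0.3357 0.3163] yaw 92.56 zax [ 8.5e-03  6.0e-04 -1.0e+00] F [-0.06 -0.31 -0.65] w 0.0655
twist units [ 0.0041 -0.0001 -0.0037]
after-turn shift [ 0.1211 -0.038   0.136 ]
shift units [ 0.1208 -0.0401  0.1357] mm [ -5.3  14.3 -16.3]
```

View pics/w9.png

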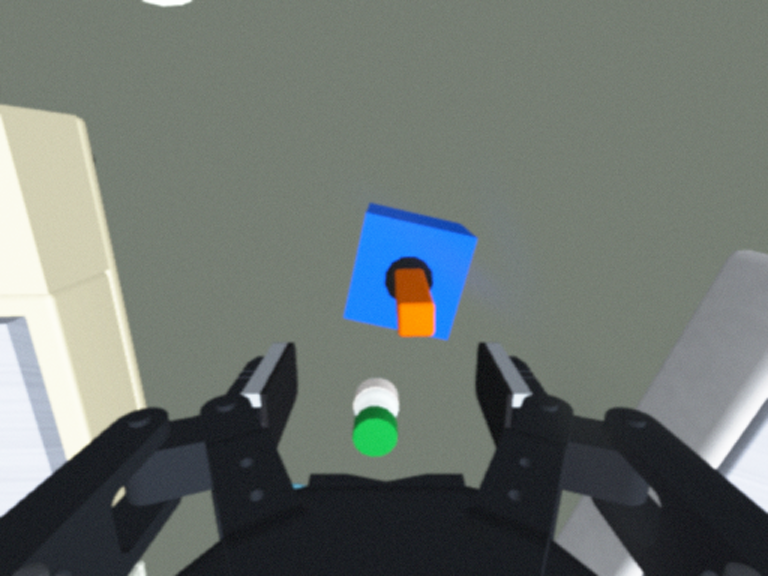

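Emit:
apply_moves(
  dp=[
    [0.055,-0.02,0.02],
    [0.055,-0.018,0.04],
    [0,0,0.04],
    [0,0,0],
    [0,0,0],
  ],
  twist=[
    [0.004,0,-0.003],
    [0,0,0],
    [0,0,0],
    [0,0,0],
    [0,0,0],
  ],
  jaw=[60,60,60,60,60],
)

```text
clock: 17.65
tcp_pos: [0.5151, 0.3508, 0.3062]
orientation: [-2.161, -2.279, -0.007]
contact_force: [0.1, -0.1, 1.4]
grip_width: 0.0652
```

```bash
python3 st.py w10.png;python3 -c "
from h import *
plan(.515,.3493,.245,93)"
```

```text
stand 3171 [0.51063139 0.3513794  0.05610126] ((0.5156816840171814, 0.3496447801589966), (0.06413084268569946, 0.06477740406990051), 79.65580749511719)
hd 615 [0.51416765 0.34934215 0.12077864] (0.5153135657310486, 0.3493591547012329) (0.016401933506131172, 0.015013289637863636) 5.309821128845215
t 17.7 tcp [0.5151 0.3507 0.3062] yaw 93.03 zax [ 0.0029  0.0036 -1.    ] F [-0.11  0.75 -0.34] w 0.0655
twist units [ 0.0015 -0.0017  0.0002]
after-turn shift [-0.0113 -0.0017  0.5099]
shift units [-0.0131 -0.0033  0.5098] mm [ -0.1  -1.4 -61.2]
```

Emit:
apply_moves(
  dp=[
    [-0.012,0,0.05],
    [0,0,0.1],
    [0,0,0.12],
    [0,0,0.12],
    [0,0,0.08],
    [0,0,0],
    [0,0,0],
  ],
  twist=[
    [0.0015,-0.0015,0],
    [0,0,0],
    [0,0,0],
    [0,0,0],
    [0,0,0],
    [0,0,0],
    [0,0,0],
  ],
  jaw=[60,60,60,60,60,60,60],
)

```text
clock: 18.4
tcp_pos: [0.5149, 0.3482, 0.243]
orientation: [-2.163, -2.278, 0.005]
contact_force: [-0.1, 0.2, 0.3]
grip_width: 0.0651
```

```bash
python3 -c "
from h import *
plan(.515,.3493,.245,93)
save('wrist','w11.png',1.5)"
```

```text
t 18.4 tcp [0.5149 0.3482 0.243 ] yaw 92.99 zax [-0.0026 -0.0023 -1.    ] F [-0.13  0.19  0.29] w 0.0651
twist units [-0.0013  0.001  -0.0001]
after-turn shift [ 0.0094  0.0011 -0.0168]
shift units [ 0.0094  0.001  -0.0168] mm [0.1 1.1 2. ]
```

View pics/w11.png

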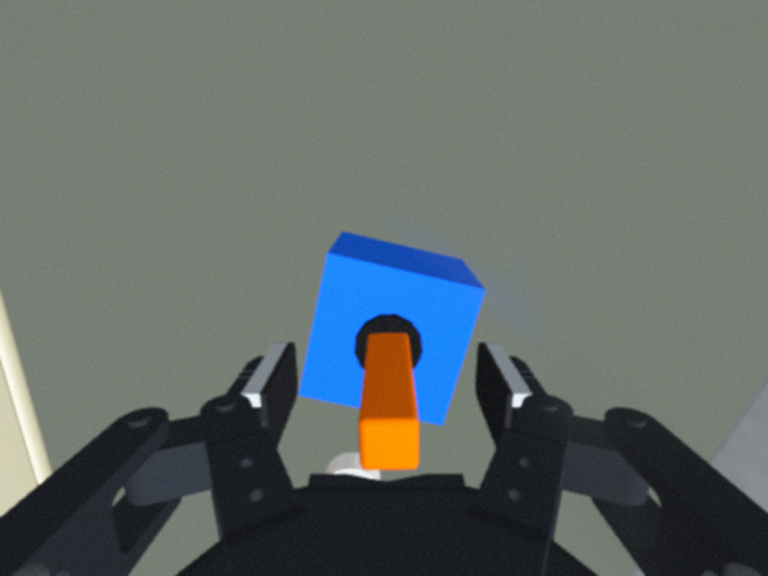

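The handle is centred between the pads, at (388,400). Closing on it.

Emit:
apply_moves(
  dp=[
    [0.009,0,-0.01],
    [0,0,0],
    [0,0,0],
    [0,0,0],
    [0,0,0],
    [0,0,0],
    [0,0,0],
    [0,0,0],
    [0,0,0],
    [0,0,0],
  ],
  twist=[
    [-0.0013,0.001,0],
    [0,0,0],
    [0,0,0],
    [0,0,0],
    [0,0,0],
    [0,0,0],
    [0,0,0],
    [0,0,0],
    [0,0,0],
    [0,0,0],
  ],
  jaw=[60,60,120,160,180,200,220,255,255,255],
  grip_force=80,
)

```text
clock: 19.45
tcp_pos: [0.5156, 0.3497, 0.2469]
orientation: [2.163, 2.278, 0.007]
contact_force: [0.1, -0.6, 0.4]
grip_width: 0.015
```

```bash
python3 -c "
from h import *
plan(.515,.3493,.345,93)
save('wrist','w12.png',1.5)"
```

```text
t 19.45 tcp [0.5156 0.3497 0.2469] yaw 92.98 zax [ 0.0035  0.0027 -1.    ] F [ 0.06 -0.64  0.36] w 0.015
twist units [ 0.0017 -0.0012 -0.0002]
after-turn shift [-0.0031 -0.0053 -0.8175]
shift units [-0.001  -0.0023 -0.8175] mm [-0.6 -0.4 98.1]
```

View pics/w12.png

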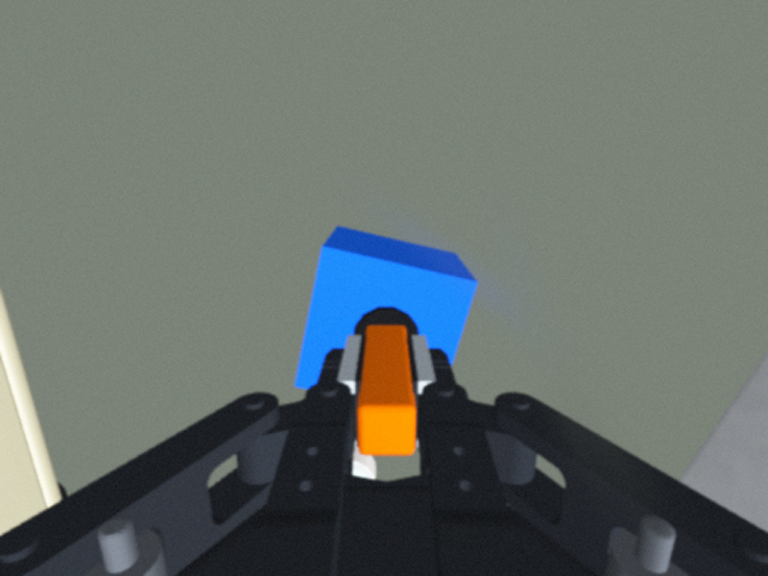

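Emit:
apply_moves(
  dp=[
    [0,0,-0.05],
    [0,0,-0.1],
    [0,0,-0.15],
    [0,0,-0.2],
    [0,0,-0.2],
    [0,0,-0.2],
    [0,0,-0.2],
    [0,0,-0.1],
    [0,0,0],
    [0,0,0],
  ],
  twist=[
    [0,0,0],
    [0,0,0],
    [0,0,0],
    [0,0,0],
    [0,0,0],
    [0,0,0],
    [0,0,0],
    [0,0,0],
    [0,0,0],
    [0,0,0],
  ],
  jaw=[255,255,255,255,255,255,255,255,255,255],
)

```text
clock: 20.5
tcp_pos: [0.5149, 0.3487, 0.402]
orientation: [2.162, 2.277, 0.012]
contact_force: [-0.5, -0.0, -0.9]
grip_width: 0.0151
```

```bash
python3 -c "
from h import *
plan(.4862,.1005,.38,93)
save('wrist','w13.png',1.5)"
```

```text
t 20.5 tcp [0.5149 0.3487 0.402 ] yaw 92.95 zax [ 0.0063  0.0046 -1.    ] F [-0.48 -0.05 -0.93] w 0.0151
twist units [ 0.0031 -0.0021 -0.0004]
after-turn shift [-2.0529 -0.3473  0.1832]
shift units [-2.054  -0.3468  0.1721] mm [ -28.7 -248.2  -22. ]
```

View pics/w13.png

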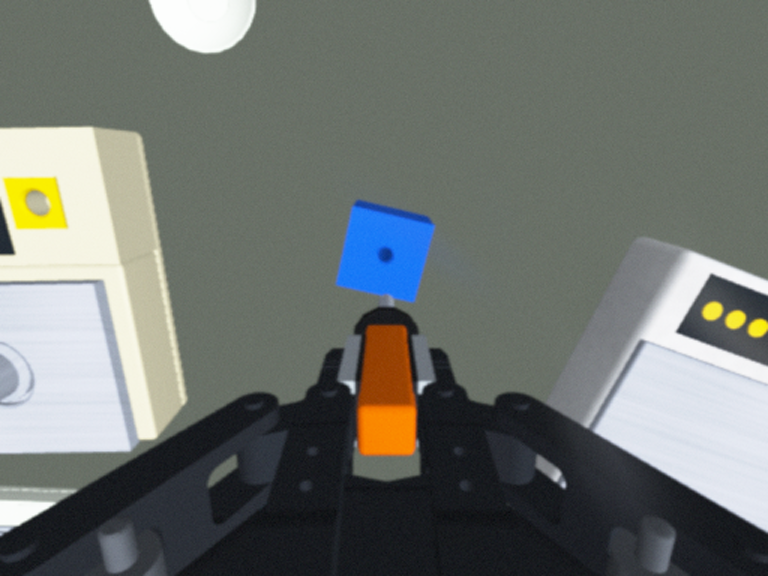

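The stylus is out of the stand, and its tip shows at (389,298). Moving to the hole.

Emit:
apply_moves(
  dp=[
    [-0.15,-0.02,0],
    [-0.27,-0.05,0],
    [-0.27,-0.05,0],
    [-0.27,-0.05,0],
    [-0.27,-0.05,0],
    [-0.27,-0.05,0],
    [-0.27,-0.05,0],
    [-0.15,-0.02,0],
    [-0.05,0,0],
    [0,0,0],
    [0,0,0],
  ],
  twist=[
    [0.003,-0.002,0],
    [0,0,0],
    [0,0,0],
    [0,0,0],
    [0,0,0],
    [0,0,0],
    [0,0,0],
    [0,0,0],
    [0,0,0],
    [0,0,0],
    [0,0,0],
  ],
  jaw=[255,255,255,255,255,255,255,255,255,255,255],
)

```text
clock: 21.65
tcp_pos: [0.4788, 0.0912, 0.3903]
orientation: [-2.164, -2.266, 0.041]
contact_force: [-0.7, 0.5, -0.2]
grip_width: 0.0147
```

```bash
python3 -c "
from h import *
plan(.4862,.1005,.35,93)"
```

```text
t 21.65 tcp [0.4788 0.0912 0.3903] yaw 92.65 zax [-0.0238 -0.0137 -0.9996] F [-0.71  0.48 -0.16] w 0.0147
twist units [-0.0117  0.006  -0.003 ]
after-turn shift [0.0745 0.0659 0.3362]
shift units [0.0791 0.0736 0.3336] mm [  7.4   9.3 -40.3]
```

Emit:
apply_moves(
  dp=[
    [0.035,0.033,0.05],
    [0.035,0.033,0.1],
    [0,0,0.1],
    [0,0,0.07],
    [0,0,0],
    [0,0,0],
  ],
  twist=[
    [-0.006,0.003,-0.0015],
    [-0.006,0.003,-0.0015],
    [0,0,0],
    [0,0,0],
    [0,0,0],
    [0,0,0],
  ],
  jaw=[255,255,255,255,255,255],
)

```text
clock: 22.25
tcp_pos: [0.4874, 0.1077, 0.3482]
orientation: [2.149, 2.291, 0.007]
contact_force: [0.4, -0.3, -0.1]
grip_width: 0.015
```

```bash
python3 -c "
from h import *
plan(.4862,.1005,.34,93)"
```

```text
t 22.25 tcp [0.4874 0.1077 0.3482] yaw 93.65 zax [ 0.0034  0.0032 -1.    ] F [ 0.41 -0.27 -0.12] w 0.015
twist units [ 0.0017 -0.0014  0.0054]
after-turn shift [-0.0594 -0.0128  0.0687]
shift units [-0.0594 -0.0137  0.0685] mm [-1.2 -7.2 -8.2]
```

Emit:
apply_moves(
  dp=[
    [-0.03,-0.007,0.03],
    [-0.025,-0.005,0.03],
    [0,0,0],
    [0,0,0],
  ],
  twist=[
    [0.0017,-0.0014,0.005],
    [0,0,0],
    [0,0,0],
    [0,0,0],
  ],
  jaw=[255,255,255,255],
)

```text
clock: 22.65
tcp_pos: [0.4867, 0.1007, 0.3414]
orientation: [2.162, 2.278, 0.002]
contact_force: [-0.2, 1.4, 0.3]
grip_width: 0.0155
```

```bash
cat > tip.py <<'E'
from h import *
import sys,pickle
o=r.get_obs(); plan(.4862,.1005,.31,93)
f=wristRt(save('wrist','w_'+sys.argv[1],1.5),o)
t=save('top','t_'+sys.argv[1],5,(150,250,140,260)); s=save('scene','s_'+sys.argv[1],5,(120,220,200,320))
pickle.dump((f,t,s,o),open('tip.pkl','wb'))
im=f['color'][:,:,::-1]
cv2.imwrite('pics/wc_'+sys.argv[1],cv2.resize(im[110:240,190:330],None,fx=4.5,fy=4.5,interpolation=cv2.INTER_CUBIC))
P=pts(f);z=P[:,:,2];H,S,V=cv2.split(cv2.cvtColor(im,cv2.COLOR_BGR2HSV))
near=(abs(P[:,:,0]-.487)<.04)&(abs(P[:,:,1]-.1)<.04)
m=near&(H>20)&(H<35)&(S>150)&(z>.065); p=P[m];print('rim',len(p),p.mean(0),cv2.minAreaRect(p[:,:2].astype(np.float32)) if len(p)>4 else 0)
E
python3 tip.py a.png
```

```text
t 22.65 tcp [0.4867 0.1007 0.3414] yaw 93.0 zax [ 1.6e-03  6.0e-04 -1.0e+00] F [-0.2   1.4   0.31] w 0.0155
twist units [ 0.0008 -0.0002 -0.    ]
after-turn shift [-0.0012 -0.0039  0.2618]
shift units [-0.0013 -0.0043  0.2618] mm [ -0.5  -0.2 -31.4]
rim 1074 [0.48373821 0.10071302 0.07716854] ((0.4866408705711365, 0.10101823508739471), (0.03643851354718208, 0.03539885953068733), 4.799747467041016)
```

View pics/wc_a.png

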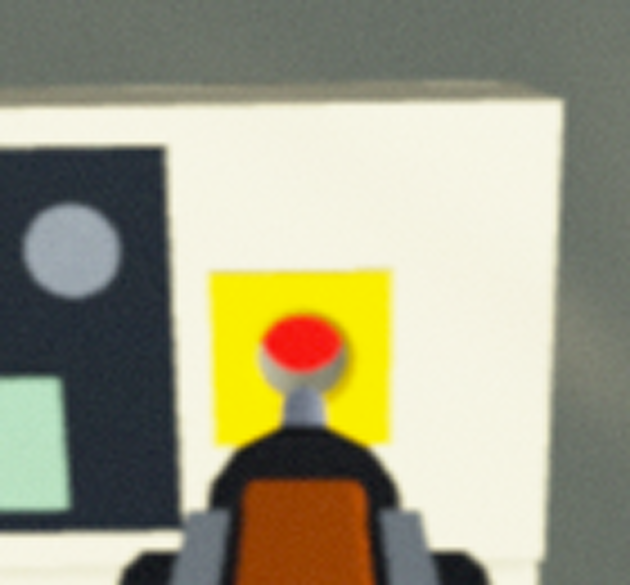

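View pics/s_a.png

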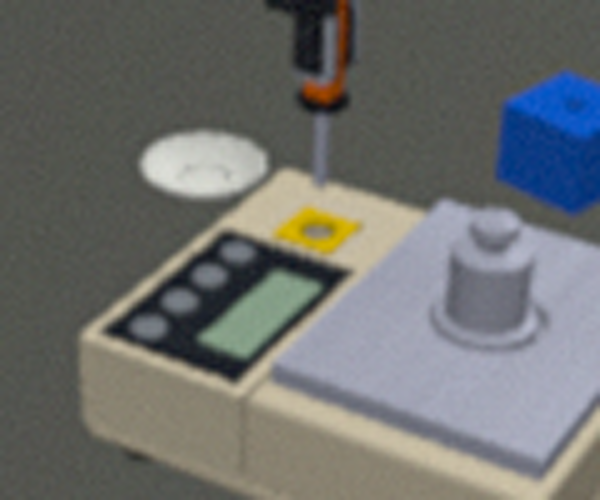

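```bash
python3 - <<'E'
from h import *
import pickle
f,t,s,o=pickle.load(open('tip.pkl','rb'))
w=lambda a,b,z:onplane(f,190+a/4.5-.4,110+b/4.5-.4,z).round(4)
print('tip',w(303,388,.0994),'hole c',w(306,355,.074),'L',w(260,355,.074),'R',w(351,355,.074),'T',w(306,312,.074))
print('rim corners',[w(a,b,.074) for a,b in((210,271),(391,269),(388,443),(217,444))])
# triangulate tip with scene
c1,d1=ray(f,190+303/4.5-.4,110+388/4.5-.4);c2,d2=ray(s,200+320/5-.4,120+187/5-.4)
A=np.c_[d1,-d2];k=np.linalg.lstsq(A,c2-c1,rcond=None)[0];print('tri',c1+d1*k[0],c2+d2*k[1])
print('hole scene',onplane(s,200+319/5-.4,120+231/5-.4,.074), 'tip scene',onplane(s,200+320/5-.4,120+187/5-.4,.0994))
E
```

```text
tip [0.4841 0.1012 0.0994] hole c [0.4853 0.1019 0.074 ] L [0.4858 0.0927 0.074 ] R [0.4848 0.1109 0.074 ] T [0.4765 0.1014 0.074 ]
rim corners [array([0.4692, 0.0822, 0.074 ]), array([0.4669, 0.1176, 0.074 ]), array([0.5031, 0.1196, 0.074 ]), array([0.5051, 0.0848, 0.074 ])]
tri [0.48482557 0.10128326 0.09723416] [0.48559985 0.1019556  0.09749245]
hole scene [0.48939776 0.09670242 0.074     ] tip scene [0.48738287 0.09916942 0.0994    ]
```

View pics/t_a.png

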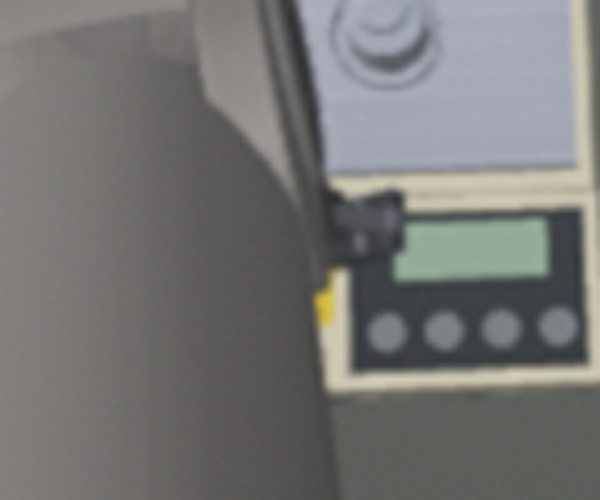

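The tip is about 1.5 mm off the hole centre, and the bore leaves 5 mm of clearance. I'll nudge it and enter the mouth.

Emit:
apply_moves(
  dp=[
    [-0.006,0.012,0],
    [0,0,0.05],
    [0,0,0.08],
    [0,0,0.08],
    [0,0,0.05],
    [0,0,0],
    [0,0,0],
  ],
  twist=[
    [0.0008,0,0],
    [0,0,0],
    [0,0,0],
    [0,0,0],
    [0,0,0],
    [0,0,0],
    [0,0,0],
  ],
  jaw=[255,255,255,255,255,255,255],
)

```text
clock: 23.5
tcp_pos: [0.488, 0.1003, 0.3068]
orientation: [-2.161, -2.279, 0.001]
contact_force: [0.4, 0.2, 0.4]
grip_width: 0.0148
```

```bash
python3 tip.py b.png
```

```text
t 23.5 tcp [0.488  0.1003 0.3068] yaw 93.04 zax [-1.3e-03  1.0e-04 -1.0e+00] F [0.36 0.17 0.42] w 0.0148
twist units [-0.0006 -0.0001  0.0003]
after-turn shift [ 0.0024 -0.015  -0.0267]
shift units [ 0.0024 -0.0151 -0.0267] mm [-1.8  0.2  3.2]
rim 1104 [0.47927391 0.10047502 0.07741744] ((0.4853845536708832, 0.10063235461711884), (0.03459212929010391, 0.034647922962903976), 4.1650776863098145)
```

View pics/wc_b.png

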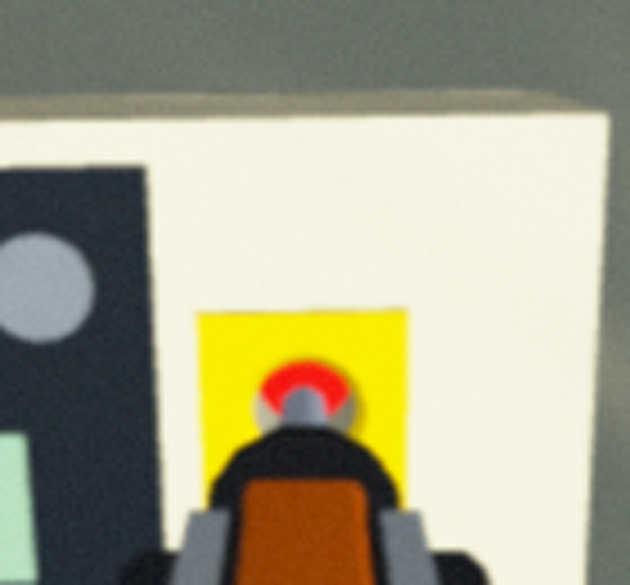

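View pics/s_b.png

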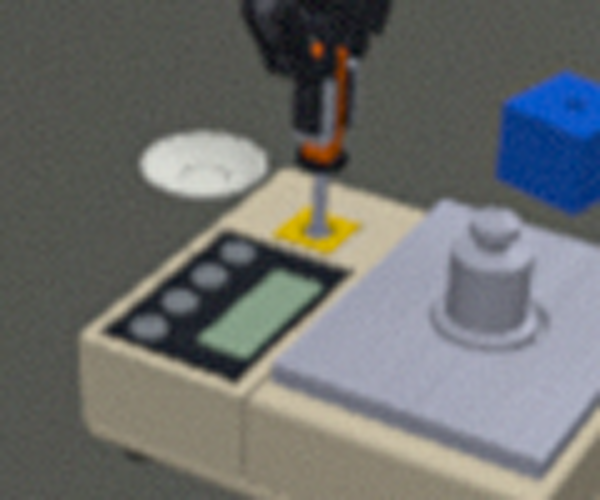

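The tip is inside the bore, at (304,395), with clearance all round. Descending toward the button.

Emit:
apply_moves(
  dp=[
    [0,-0.004,0.04],
    [0,0,0.04],
    [0,0,0.03],
    [0,0,0],
    [0,0,0],
  ],
  twist=[
    [-0.0006,0,0],
    [0,0,0],
    [0,0,0],
    [0,0,0],
    [0,0,0],
  ],
  jaw=[255,255,255,255,255],
)

```text
clock: 24.15
tcp_pos: [0.4879, 0.1004, 0.2936]
orientation: [2.161, 2.279, 0.004]
contact_force: [0.4, 1.2, -0.6]
grip_width: 0.0149
```

```bash
python3 tip.py c.png
```

```text
t 24.15 tcp [0.4879 0.1004 0.2936] yaw 93.04 zax [ 0.0024  0.0012 -1.    ] F [ 0.42  1.24 -0.59] w 0.0149
twist units [ 0.0012 -0.0005  0.0003]
after-turn shift [ 0.0016 -0.0141 -0.1369]
shift units [ 0.0017 -0.0137 -0.137 ] mm [-1.7  0.1 16.4]
rim 1142 [0.47818459 0.09999296 0.07652252] ((0.48327282071113586, 0.10053908824920654), (0.030196040868759155, 0.035275377333164215), 3.1146533489227295)
```

View pics/wc_c.png

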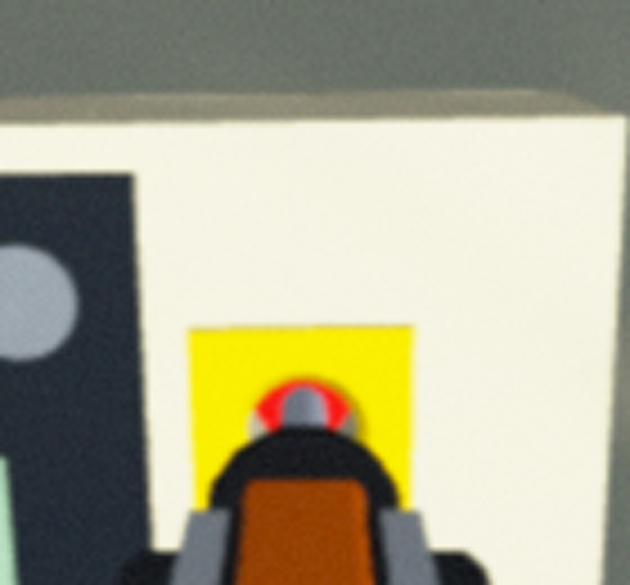

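Emit:
apply_moves(
  dp=[
    [0,0,0.02],
    [0,0,0.02],
    [0,0,0],
  ],
  twist=[
    [0.001,0,0],
    [0,0,0],
    [0,0,0],
  ],
  jaw=[255,255,255],
)

```text
clock: 24.6
tcp_pos: [0.4881, 0.1005, 0.2889]
orientation: [-2.162, -2.279, -0.003]
contact_force: [-0.2, 0.6, -1.0]
grip_width: 0.0152
```

Emit:
apply_moves(
  dp=[
    [0,0,0.02],
    [0,0,0.02],
  ],
  twist=[
    [0,0,0],
    [0,0,0],
  ],
  jaw=[255,255],
)

```text
clock: 24.8
tcp_pos: [0.4883, 0.1005, 0.2843]
orientation: [-2.162, -2.28, -0.004]
contact_force: [-1.3, -0.2, 4.6]
grip_width: 0.015
```

Emit:
apply_moves(
  dp=[
    [0,0,0.02],
  ],
  twist=[
    [0,0,0],
  ],
  jaw=[255],
)

```text
clock: 24.9
tcp_pos: [0.4884, 0.1005, 0.282]
orientation: [-2.162, -2.279, -0.004]
contact_force: [-3.0, -0.2, 14.2]
grip_width: 0.0146
```

Emit:
apply_moves(
  dp=[
    [0,0,0.012],
    [0,0,0.012],
  ],
  twist=[
    [0,0,0],
    [0,0,0],
  ],
  jaw=[255,255],
)

```text
clock: 25.1
tcp_pos: [0.4889, 0.1003, 0.2814]
orientation: [-2.162, -2.278, -0.005]
contact_force: [-7.0, -1.1, 24.6]
grip_width: 0.0149
```

```bash
python3 tip.py d.png; python3 -c "
from h import *
plan(.488,.1005,.281)"
```

```text
t 25.1 tcp [0.4889 0.1003 0.2814] yaw 93.0 zax [ 0.0017  0.0029 -1.    ] F [-7.05 -1.13 24.56] w 0.0149
twist units [ 0.0009 -0.0013  0.    ]
after-turn shift [ 0.0024 -0.0228 -0.2387]
shift units [ 0.0031 -0.0223 -0.2388] mm [-2.7  0.2 28.6]
rim 1201 [0.47709069 0.10019797 0.07593806] ((0.4810556471347809, 0.10053160041570663), (0.02646464668214321, 0.035402070730924606), 2.975728750228882)
t 25.25 tcp [0.4889 0.1003 0.2814] yaw 93.0 zax [ 0.0017  0.0029 -1.    ] F [-5.5  -1.39 20.42] w 0.015
shift units [ 0.0022 -0.0071  0.0037] mm [-0.9  0.2 -0.4]
```

View pics/wc_d.png

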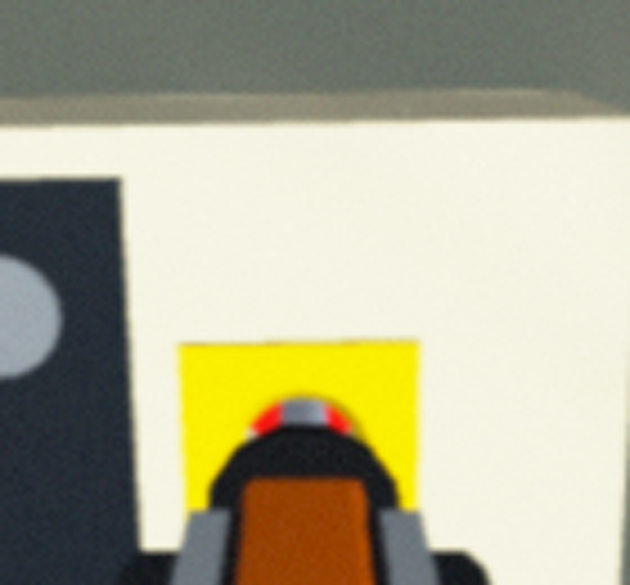

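View pics/s_d.png

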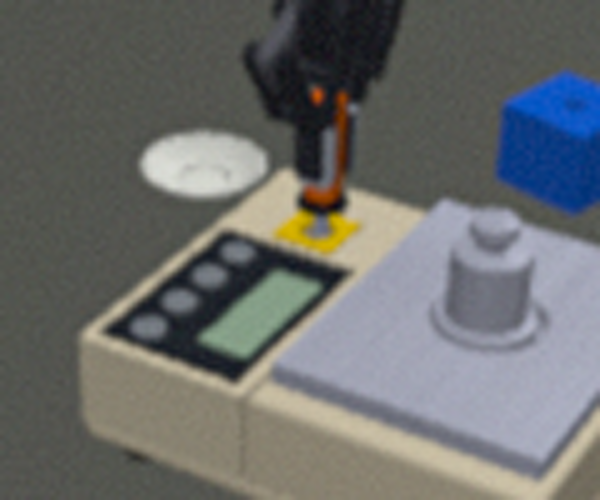

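The button is at its stop: the force rises steeply with no further travel, and the steady push is about 20 N. I'll ease the push a little and watch that it holds.

Emit:
apply_moves(
  dp=[
    [0,-0.004,0.006],
    [0,-0.002,0.008],
  ],
  twist=[
    [0,0,0],
    [0,0,0],
  ],
  jaw=[255,255],
)

```text
clock: 25.45
tcp_pos: [0.4884, 0.1, 0.2818]
orientation: [-2.162, -2.277, -0.007]
contact_force: [-3.2, -1.4, 13.8]
grip_width: 0.0152
```

```bash
python3 - <<'E'
from h import *
for i in range(4):
    f=r.grab_frame('scene');o=r.get_obs();print(o['clock'],o['tcp_pos'].round(4),o['contact_force'].round(1),o['grip_width'])
save('wrist','w_end.png',1.5);save('scene','s_end.png',1.5)
E
```

```text
25.5 [0.4884 0.1    0.2818] [-2.6 -2.2 14. ] 0.014837172186039844
25.55 [0.4884 0.1    0.2818] [-3.1 -1.9 13.3] 0.014985186990257757
25.6 [0.4885 0.1001 0.2818] [-3.2 -1.1 12.7] 0.014704238942632881
25.65 [0.4885 0.1    0.2818] [-3.7 -1.2 13.4] 0.015109172649069292
```

View pics/s_end.png

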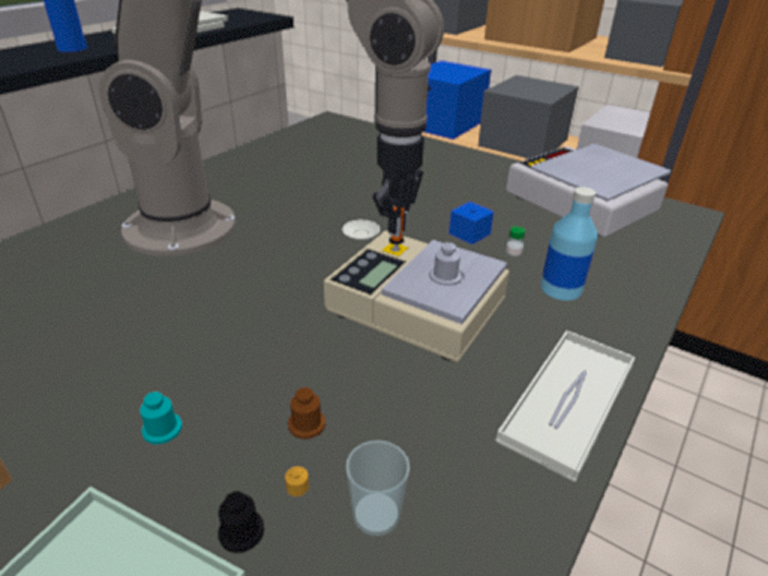

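The push is steady at about 13 N, twice the 6 N needed at the stop. The weight is in the recess at (447,270), and every bystander is at its starting pixel. Handing in.

```bash
python3 -c "
from h import *
print(r.hand_in())"
```

```text
the job is handed in; nothing more can be done
None
```

The job is done and handed in at about 25.7 s of the 64 s allowed. The steel check weight stands knob up in the pan recess, and the arm is still holding the red button down with the gripped stylus.

**Weight:** I lowered it into the recess and let go before touching the stylus. Afterwards its knob top measured 0.146 m, which matches the recess floor plus the weight's height. The last picture shows it still there.

**Button:** The stylus tip went down the bore with room all round. The push peaked at about 25 N on the button's stop, and I eased it to a steady 13 N or so; the stop needs about 6 N. The grip was stable at 15 mm, about 1 mm under the handle's 16 mm.

**Other things:** The look-alikes and bystanders appeared at their starting pixels in the last scene picture.

**Disagreements:**
- The wrist and scene cameras differed by 2 to 5 mm on where the hole is, which was within the bore's clearance.
- The wrist pose at the stop was about 1 mm lower than I calculated. I put this down to calibration error or slight give under load.
- The button's travel has no direct readout. That it is fully down rests on the force rising steeply at the stop and on the wrist's depth.
- A side force of about 3 N remained on the stylus at the end.

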